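# Change the batch of turning blanks in the ultrasonic bath

## Task

Change the batch in the ultrasonic bath: slide its cover open, take the washed steel blanks out of the blue rack and lay them in saddles of the bench cradle, and move every brass blank from the cradle into a pocket of the rack, flat on the tank floor, one blank to a pocket or saddle. When all have changed over, slide the cover fully shut, and only then turn the timer knob clockwise to its stop. Leave the loupe, the wooden cushion and the screwdriver where they are.

Things in the scene. Friction and masses are not known exactly. Their poses are not given: they have to be found in the camera images.
- bath: Grey ultrasonic bath, fixed, rim 56 mm high. Origin on the bench under the centre of its open steel tank: inside 104 mm (x) by 262 mm (y), floor 30 mm up. Walls 6 mm at -x and -y; at +y a flat panel 76 mm wide with the timer; at +x a flat-topped housing 143 mm deep on which the cover slides. On the tank floor a blue rack with four pockets in a row along y, in which blanks lie along x.
- pocket0 (a point): Pocket 0 of the rack: where the centre of a properly laid blank is (8 mm above the tank floor, 38 mm above the bench); the blank's long axis is along this x. Axes as the bath; at y = -75 mm of the bath. Made by slots 24 mm wide in two combs (8 mm plates at x = -30 and +30 mm, 16 mm high, 52 mm clear between them); 56 mm from the end pockets to the tank ends.
- pocket1 (a point): Pocket 1 of the rack: where the centre of a properly laid blank is (8 mm above the tank floor, 38 mm above the bench); the blank's long axis is along this x. Axes as the bath; at y = -25 mm of the bath. Made by slots 24 mm wide in two combs (8 mm plates at x = -30 and +30 mm, 16 mm high, 52 mm clear between them); 56 mm from the end pockets to the tank ends.
- pocket2 (a point): Pocket 2 of the rack: where the centre of a properly laid blank is (8 mm above the tank floor, 38 mm above the bench); the blank's long axis is along this x. Axes as the bath; at y = 25 mm of the bath. Made by slots 24 mm wide in two combs (8 mm plates at x = -30 and +30 mm, 16 mm high, 52 mm clear between them); 56 mm from the end pockets to the tank ends.
- pocket3 (a point): Pocket 3 of the rack: where the centre of a properly laid blank is (8 mm above the tank floor, 38 mm above the bench); the blank's long axis is along this x. Axes as the bath; at y = 75 mm of the bath. Made by slots 24 mm wide in two combs (8 mm plates at x = -30 and +30 mm, 16 mm high, 52 mm clear between them); 56 mm from the end pockets to the tank ends.
- cover (a joint): Clear sliding cover of the bath, 114 by 272 mm, 5 mm thick, lying on the rim (its top 61.5 mm above the bench). Value in m: 0 fully shut, 0.125 fully open, growing as it slides along the bath's +x (away from the robot). It takes about 2 N and stays where it is left; open, it leaves the tank free.
- cover_grip (a point): Middle of the black upright rib across the cover by which it is slid: rib 12 mm thick (x), 90 mm long (y), from 61.5 to 89.5 mm above the bench; this point is 78.5 mm above the bench. Axes as the bath; it moves with the cover and is 48 mm to -x of the tank centre when the cover is shut.
- timer (a joint): Red timer knob, value in rad: 0 off, 1.3 at its stop, turning clockwise seen from above. It takes about 0.04 N m and stays where it is left.
- timer_grip (a point): Grip point on the knob's axis, 93 mm above the bench, 171 mm to +y of the tank centre. Grip bar 38 mm long along this x, 14 mm thick along this y, its top 100 mm and its foot 70 mm above the bench. The axes turn with the knob.
- cradle: Fixed wooden board with green lining, 130 mm (x) by 250 mm (y), 8 mm thick; origin on the bench under its centre. Four saddles 54 mm apart along y, each two pairs of low nubs (3 mm high, 18 mm apart, at x = 23 to 37 mm on either side) that just keep a blank, lying along x, from rolling away. Stop posts 23 mm high stand at y = 104 to 112 mm at both ends, at x = 23 to 37 mm on either side.
- rod0: Brass turning blank: round bar 16 mm in diameter, 84 mm long, about 140 g, with a copper-coloured band near one end; it starts in the cradle and belongs in the rack. Origin at its centre, x along its length (the y and z axes roll with it). It may be absent.
- rod1: Brass turning blank: round bar 16 mm in diameter, 84 mm long, about 140 g, with a copper-coloured band near one end; it starts in the cradle and belongs in the rack. Origin at its centre, x along its length (the y and z axes roll with it). It may be absent.
- rod2: Brass turning blank: round bar 16 mm in diameter, 84 mm long, about 140 g, with a copper-coloured band near one end; it starts in the cradle and belongs in the rack. Origin at its centre, x along its length (the y and z axes roll with it). It may be absent.
- rod3: Brass turning blank: round bar 16 mm in diameter, 84 mm long, about 140 g, with a copper-coloured band near one end; it starts in the cradle and belongs in the rack. Origin at its centre, x along its length (the y and z axes roll with it). It may be absent.
- steel0: Bright steel turning blank, plain: round bar 16 mm in diameter, 84 mm long, about 130 g; it starts in the rack under the cover and belongs in a cradle saddle. Origin at its centre, x along its length (the y and z axes roll with it). It may be absent.
- steel1: Bright steel turning blank, plain: round bar 16 mm in diameter, 84 mm long, about 130 g; it starts in the rack under the cover and belongs in a cradle saddle. Origin at its centre, x along its length (the y and z axes roll with it). It may be absent.
- steel2: Bright steel turning blank, plain: round bar 16 mm in diameter, 84 mm long, about 130 g; it starts in the rack under the cover and belongs in a cradle saddle. Origin at its centre, x along its length (the y and z axes roll with it). It may be absent.
- saddle0 (a point): Saddle 0 of the cradle: where the centre of a blank lying in it is (16 mm above the bench); the blank's long axis is along this x. Axes as the cradle; at y = -81 mm of the cradle.
- saddle1 (a point): Saddle 1 of the cradle: where the centre of a blank lying in it is (16 mm above the bench); the blank's long axis is along this x. Axes as the cradle; at y = -27 mm of the cradle.
- saddle2 (a point): Saddle 2 of the cradle: where the centre of a blank lying in it is (16 mm above the bench); the blank's long axis is along this x. Axes as the cradle; at y = 27 mm of the cradle.
- saddle3 (a point): Saddle 3 of the cradle: where the centre of a blank lying in it is (16 mm above the bench); the blank's long axis is along this x. Axes as the cradle; at y = 81 mm of the cradle.
- loupe: Black eye loupe, 36 mm across, 34 mm high, standing near the cradle; leave it alone. Origin under its centre.
- cushion: Turned wooden movement cushion, 44 mm across, 30 mm high, standing near the cradle; leave it alone. Origin under its centre.
- driver: Blue screwdriver, 140 mm long, handle 26 mm thick, lying beyond the cradle; leave it alone. Origin under its middle, x along it.
Mind the look-alikes: they are no part of the job. What is shaped like the rod2 but red or turquoise is not meant.

How it is judged:
By the outcome, as a careful person would: the job done as asked, in the order asked, and still so for the second after the job is handed in, with the robot touching nothing.
Of rod0, rod1, rod2, rod3 only 3 to 4 are there at a start; the rules pass over those that are not, and their reading is None.
Of steel0, steel1, steel2 only 2 to 3 are there at a start; the rules pass over those that are not, and their reading is None.
At some moment in a run one of rod0, rod1, rod2, rod3, steel0, steel1, steel2 may be knocked a few centimetres aside while the robot is not near it.
Once in a run the grip may slacken for a moment while it holds something.
It also fails if it takes over 210 s, if anything falls off the work surface, if the arm or the gripper's body presses on something with over 40 N, if the wrist force passes 120 N, or if a joint passes its speed limit or range.

## Robot

A 6-joint arm with a two-finger parallel gripper is mounted at the origin on the work surface. World frame = base frame: x ahead of the robot, y to its left, z up, the work surface at z = 0. Lengths are in mm, angles in rad, forces in N, time in s.
With the tool pointing down it reaches from about 275 to 750 mm from the base axis. Payload 10.2 kg.
Tool frame: the origin (TCP) lies between the finger pads; the fingertips stand 11 mm ahead of it and the grasp point (between the pads) lies 8 mm behind it (ctrl.nose_length is the distance from the TCP to the fingertips, in mm); x points along the fingers, y is the direction in which the jaws open and shut, and the axes are right-handed (so a half turn about x gives the same grasp; the last joint's range is limited). The gripper opens to 85 mm and grips with 20 to 120 N. Pads are 22 mm wide; open, the fingers measure 114 mm over their backs; the gripper's body (76 mm by 85 mm) begins 54 mm behind the grasp point. The pads swing forward as they close: fully open they stand 13 mm farther back than shut.
Start: joints at [0.926, 0.313, 1.498, -0, 1.331, -0.223], TCP at [214.95, 478.986, 242.294] pointing down, gripper open.
Joint ranges: [-2.94, 2.94], [-0.97, 2.17], [0.19, 2.56], [-1.23, 4.37], [0.02, 3.11], [-2.88, 2.88]. Speed limits (rad/s): [2.39, 2.39, 3.01, 3.14, 3.14, 3.14].

## Interface

Orientations are given as a unit quaternion [w, x, y, z].
In Python, from rig import ctrl, capture, ticket gives the robot as it stands.
- The arm moves only by the tool step_arm, never from a script. Its argument "commands" is a list of rows, each a list of 2 entries, a list of its own where there are three numbers: the shift along the world's x, y, z normalised to -1 to 1, where 1 is 0.04 m, then the turn about the world's z normalised to -1 to 1, where 1 is 180 degrees. A call has 1 to 5 rows; each row shifts and turns the commanded pose from where the row before left it; what a row does not reach is not made up. A row lasts 1/10 s, in which the tool goes at most 50 mm and 8.59 degrees, less where a joint would pass 70% of its speed; a pose out of reach is approached as far as the arm can. A call with a number of a shift or a turn outside -1 to 1 is refused whole. A call with a gripper value outside its range is refused whole. "gripper" is the closure, from -1 (fully open) to 1 (shut), so that 0 is half open, set as the call begins (left out, the last holds). The fingers move at their own pace and stop on an object; "force" is the grip in N (left out, the last holds). Time passes only in rows, so rows that do not move let the fingers close. It gives the time, the measured TCP pose, the force and the opening at its end, in the units of the state.
- ctrl.sense(): the state, without advancing time (a new reading comes with each control period).
- capture(name): name is "scene" or "side" or "wrist"; returns a dict with "image" (400x640x3 uint8, blue, green, red), "fov_y" (degrees; the focal length in pixels is half the picture's height over the tangent of half this angle, whatever the lens; pixels are square), "cx", "cy" (the principal point, pixels), "k1" (the pictures are not rectified: a ray, as slopes to the right and down, at radius r is drawn at 1 + k1 r^2 times it, then the intrinsics apply), "origin" and "orientation" of the camera in the world. Camera axes: x right, y down, z forward; pixel columns grow to the right and rows downward; lengths in mm; the calibration is good to about 2 mm. A picture is of the moment at which its call begins. There is no depth.
- ticket.finish_job(): hands the job in, once; it reports no verdict.
The state is a dict: "time_s": time; "joints": joint angles; "dq": joint speeds; "tau": joint torques, N m; "eef_pos": TCP position; "ee_rot": TCP orientation; "force": force on the tool from outside, world axes, zero at the start; "wrist_torque": the same for the moment, N m; "grip_width": opening from 0.0 (shut) to 1.0 (fully open).
Only numpy, scipy, OpenCV 4.12 (cv2) and the standard library are available. Lean on these libraries where they do the work, as an engineer would, in place of code of your own. Each camera call takes 0.05 s, during which the arm holds its last target.

## Working session

There is one attempt and no reset: what is moved stays moved. The work goes in short steps, Python scripts to look and compute and a tool call to move; the robot and the scene stay as the last step left them, time stands still between calls to the robot, and variables do not carry over. Pictures are saved under pics/ and viewed, and the job is handed in when it is done.

Besides the shell and the picture viewer there is one more tool, called after ">>>" as name(argument=value, ...) on one line, values as JSON. step_arm: Moves the arm, as the interface text tells. Its arguments: {"type":"object","properties":{"commands":{"type":"array","items":{"type":"array"}},"gripper":{"type":"number"},"force":{"type":"number"}},"required":["commands"]}

```bash
ls; mkdir -p pics
python3 - <<'E'
from rig import ctrl,capture,ticket
import cv2
print(ctrl.sense())
for n in ["scene","side","wrist"]:
    c=capture(n); cv2.imwrite(f"pics/{n}0.png",c["image"]); print(n,{k:v for k,v in c.items() if k!="image"})
E
```

```text
pics
{'time_s': 0.0, 'joints': array([ 9.25592332e-01,  3.13427686e-01,  1.49847900e+00, -1.95795598e-05,
        1.33102468e+00, -2.23412178e-01]), 'dq': array([ 0.00045118, -0.0006879 ,  0.00196295,  0.00115044,  0.00040029,
       -0.0008499 ]), 'tau': array([-1.17705789e-03, -4.12250662e+01, -2.59745389e+01, -2.69604134e-04,
        4.15256945e-03,  1.34569527e-05]), 'eef_pos': array([214.78990058, 478.75960946, 241.73071709]), 'ee_rot': array([ 0.69124708,  0.14758909,  0.69163321, -0.14845349]), 'force': array([ 0.40606802, -0.56963865,  0.1649883 ]), 'wrist_torque': array([ 0.01496582, -0.00898   ,  0.02342004]), 'grip_width': 0.9994394162688378}
scene {'fov_y': 56.1933456275217, 'cx': 319.115332272299, 'cy': 201.46030500378708, 'k1': -0.05150931274318696, 'origin': array([ 910.21315095, -608.04070005,  671.34372447]), 'orientation': array([-0.40683239,  0.86760632,  0.26209175, -0.11425668])}
side {'fov_y': 55.42104194052041, 'cx': 319.84865195999225, 'cy': 192.18997745138512, 'k1': -0.02346176161149312, 'origin': array([452.39989899, 872.93027921, 615.49240857]), 'orientation': array([ 0.02266157, -0.03899967,  0.86750879, -0.49537256])}
wrist {'fov_y': 62.657906579780615, 'cx': 316.97662576316134, 'cy': 201.86969559688117, 'k1': -0.041305048289518254, 'origin': array([139.71837842, 512.07495206, 373.33927838]), 'orientation': array([0.13573501, 0.82833517, 0.53654306, 0.086939  ])}
```

View pics/scene0.png

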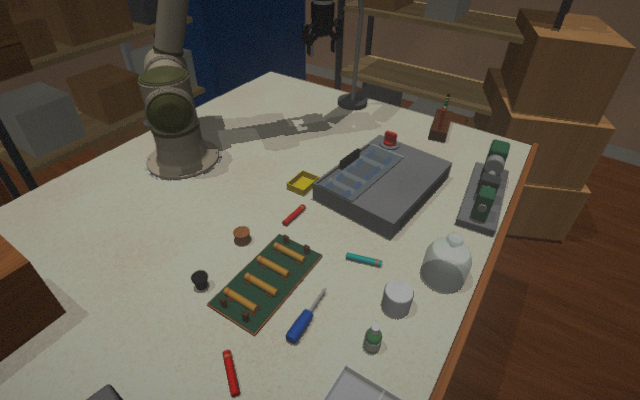

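View pics/side0.png

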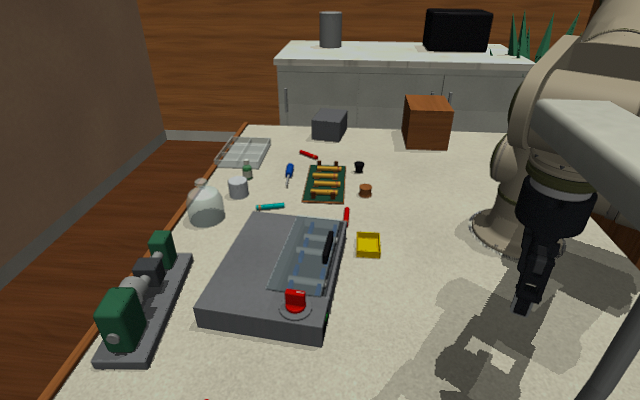

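View pics/wrist0.png

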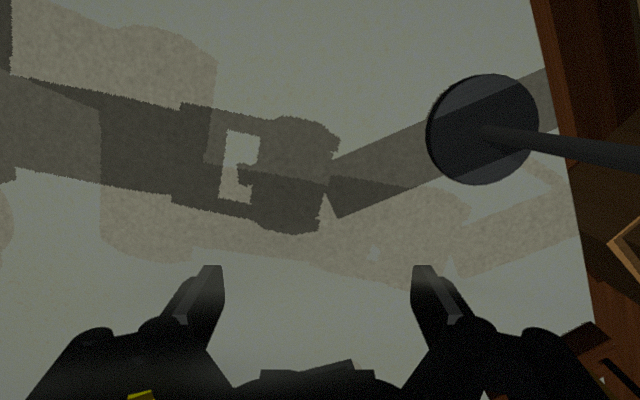

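The cradle holds four brass blanks, around px (240,300), (261,285), (272,266) and (289,252) in the scene view. The bath is at about (385,180), with its cover shut and steel blanks under it. The look-alikes are red rods at (293,214) and (231,372), and a turquoise one at (363,260).

```bash
cat > h.py <<'E'
import numpy as np, cv2
from scipy.spatial.transform import Rotation as R
from rig import ctrl,capture,ticket
def K(c):
    f=c["image"].shape[0]/2/np.tan(np.radians(c["fov_y"]/2))
    return np.array([[f,0,c["cx"]],[0,f,c["cy"]],[0,0,1.]]),np.array([c["k1"],0,0,0,0.])
def rot(c): q=c["orientation"]; return R.from_quat([q[1],q[2],q[3],q[0]]).as_matrix()
def cast(c,px,z):
    k,d=K(c); p=cv2.undistortPoints(np.array(px,float).reshape(-1,1,2),k,d).reshape(-1,2)
    v=np.c_[p,np.ones(len(p))]@rot(c).T; o=np.array(c["origin"])
    return o+v*((z-o[2])/v[:,2])[:,None]
def proj(c,P):
    k,d=K(c); M=rot(c).T; t=-M@np.array(c["origin"])
    return cv2.projectPoints(np.array(P,float).reshape(-1,1,3),cv2.Rodrigues(M)[0],t,k,d)[0].reshape(-1,2)
def crop(c,x0,y0,x1,y1,s,fn):
    cv2.imwrite(fn,cv2.resize(c["image"][y0:y1,x0:x1],None,fx=s,fy=s,interpolation=cv2.INTER_CUBIC))
E
python3 - <<'E'
from h import *
c=capture("scene"); crop(c,190,220,340,340,5,"pics/cr1.png"); crop(c,300,120,460,240,5,"pics/ba1.png")
c=capture("side"); crop(c,190,200,360,345,4,"pics/ba2.png"); crop(c,240,140,400,240,5,"pics/cr2.png")
E
```

```text
(no output)
```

View pics/cr1.png

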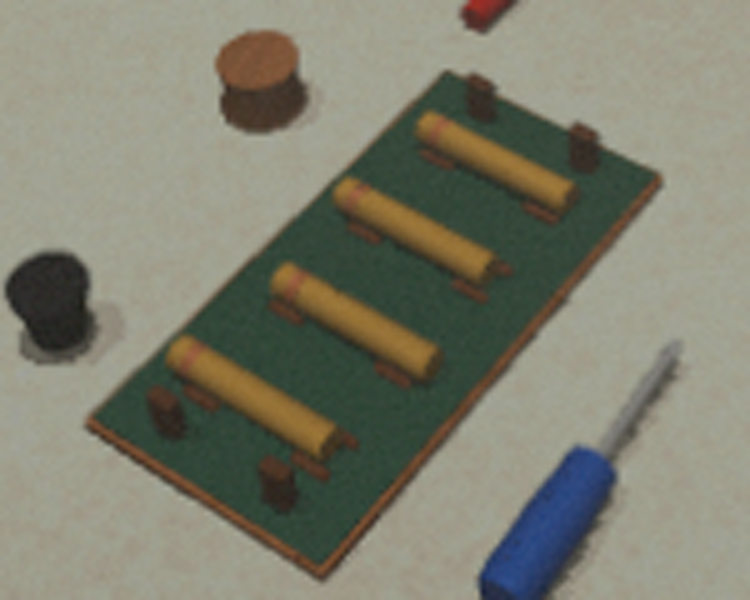

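View pics/ba1.png

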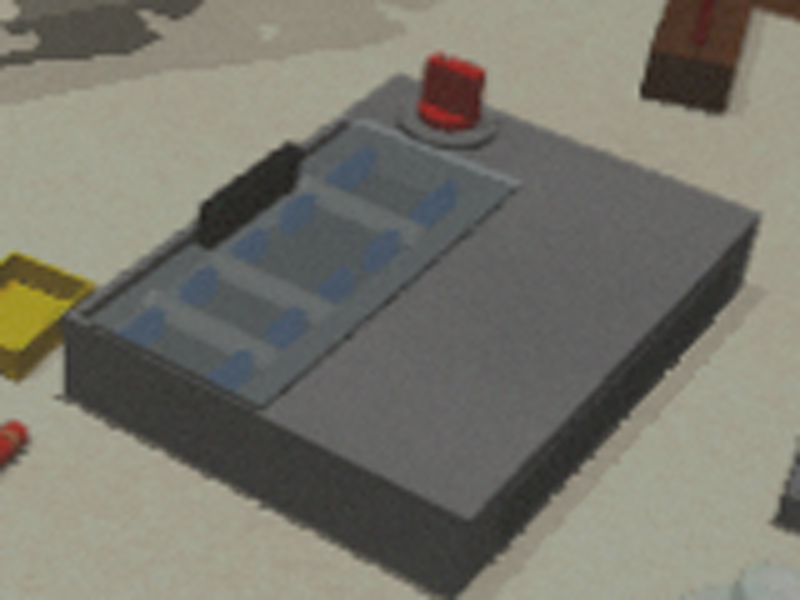

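View pics/ba2.png

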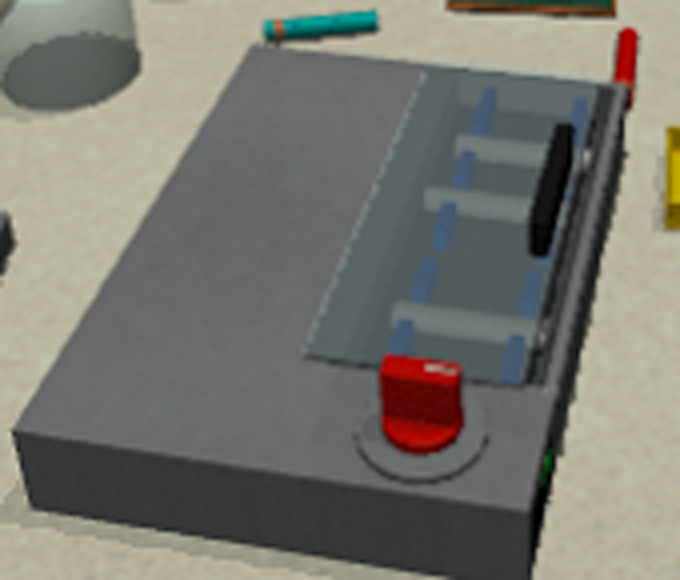

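View pics/cr2.png

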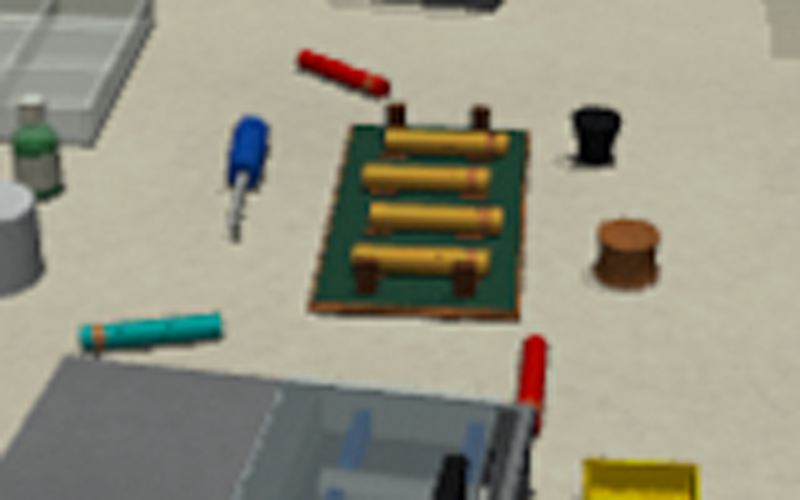

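Run:
```python
from h import *
print(ctrl.nose_length)
def rect(name,P,M):
    P=np.array(P); c=P[:,:2].mean(0); print(name,P[:,:2].round(1).tolist(),c.round(1))
for n in ["scene","side"]:
    c=capture(n); hsv=cv2.cvtColor(c["image"],cv2.COLOR_BGR2HSV)
    H,S,V=cv2.split(hsv)
    # brass
    m=((H>12)&(H<26)&(S>130)&(V>110)).astype(np.uint8)
    g=((H>60)&(H<95)&(S>60)&(V<110)).astype(np.uint8)
    roi=np.zeros_like(m)
    if n=="scene": roi[225:335,200:330]=1
    else: roi[155:210,295:355]=1
    m*=roi; g*=roi
    nn,l,st,ce=cv2.connectedComponentsWithStats(m)
    for i in range(1,nn):
        if st[i,4]<30: continue
        r=cv2.minAreaRect(np.argwhere(l==i)[:,::-1].astype(np.float32))
        b=cv2.boxPoints(r); 
        e=sorted([(np.linalg.norm(b[k]-b[(k+1)%4]),k) for k in range(4)])[:2]
        ends=[(b[k]+b[(k+1)%4])/2 for _,k in e]
        w=cast(c,ends,18 )
        print(n,"brass",ce[i].round(1),st[i,4],"c",w.mean(0)[:2].round(1),"L",np.linalg.norm(w[0]-w[1]).round(1),"ang",np.degrees(np.arctan2(*(w[0]-w[1])[1::-1])).round(1))
    cs=max(cv2.findContours(cv2.morphologyEx(g|m,cv2.MORPH_CLOSE,np.ones((7,7))),cv2.RETR_EXTERNAL,2)[0],key=cv2.contourArea)
    q=cv2.approxPolyDP(cs,5,True).reshape(-1,2)
    print(n,"cradle",q.tolist(),cast(c,q,8)[:,:2].round(1).tolist())
```

```text
11.0
scene brass [241.1 231.2] 57 c [ 396.6 -156. ] L 32.1 ang -145.8
scene brass [288.9 251.3] 148 c [ 530.3 -143.1] L 82.4 ang 179.9
scene brass [274.2 265.9] 149 c [ 531. -197.] L 71.6 ang -179.8
scene brass [262.4 284.2] 166 c [ 541.4 -251.4] L 71.5 ang -179.7
scene brass [241.7 299.4] 186 c [ 531.  -305.4] L 71.7 ang -0.3
scene cradle [[318, 254], [303, 253], [279, 235], [208, 304], [254, 333]] [[589.2, -104.4], [558.0, -121.6], [474.2, -106.0], [476.2, -348.9], [599.0, -346.1]]
side brass [329.1 167.2] 74 c [ 527.6 -306.2] L 83.3 ang -174.9
side brass [323.6 174.3] 71 c [ 544.1 -252.7] L 67.0 ang -174.9
side brass [327.2 182.3] 90 c [ 526.9 -200.5] L 84.3 ang 0.2
side brass [323.6 190.5] 90 c [ 533.7 -146.3] L 84.5 ang -0.9
side cradle [[311, 165], [302, 201], [343, 202], [344, 166]] [[594.3, -339.9], [594.6, -95.4], [471.0, -100.8], [476.6, -342.5]]
```

Run:
```python
from h import *
c=capture("scene")
q=[(313.2,184.),(394,223.6),(452,162.6),(380,135)]
w=cast(c,q,56)[:,:2]; print(w.round(1))
B=np.array([[-58,-137],[195,-137],[195,207],[-58,207]],float)
def fit(A,W):
    T,_=cv2.estimateAffinePartial2D(A,W); 
    a=A-A.mean(0); b=W-W.mean(0); th=np.arctan2((a[:,0]*b[:,1]-a[:,1]*b[:,0]).sum(),(a*b).sum())
    Rm=np.array([[np.cos(th),-np.sin(th)],[np.sin(th),np.cos(th)]]); t=W.mean(0)-Rm@A.mean(0)
    print("yaw",np.degrees(th),"org",t,"res",(W-(A@Rm.T+t)).round(1).tolist())
fit(B,w)
s=capture("side")
# side crop scale4 off(190,200)
q2=[(190+625/4,200+88/4),(190+252/4,200+45/4),(190+15/4,200+432/4),(190+530/4,200+512/4)]
w2=cast(s,q2,56)[:,:2]; print(w2.round(1)); fit(B,w2)
for c,n in((c,"scene"),(s,"side")):
    H,S,V=cv2.split(cv2.cvtColor(c["image"],cv2.COLOR_BGR2HSV))
    m=(((H<6)|(H>174))&(S>170)&(V>60)).astype(np.uint8); nn,l,st,ce=cv2.connectedComponentsWithStats(m)
    for i in range(1,nn):
        if st[i,4]>25: print(n,ce[i].round(1),st[i].tolist(),cast(c,[ce[i]],85)[0].round(1))
```

```text
[[462.9  62.8]
 [710.4  42.4]
 [744.1 382.3]
 [495.8 404.9]]Traceback (most recent call last):
  File "<stdin>", line 11, in <module>
  File "<stdin>", line 7, in fit
cv2.error: OpenCV(4.12.0) /io/opencv/modules/calib3d/src/ptsetreg.cpp:1108: error: (-215:Assertion failed) count >= 0 && to.checkVector(2) == count in function 'estimateAffinePartial2D'
```

```bash
cat >> h.py <<'E'
def fit(A,W):
    A=np.array(A,float);W=np.array(W,float)
    a=A-A.mean(0); b=W-W.mean(0); th=np.arctan2((a[:,0]*b[:,1]-a[:,1]*b[:,0]).sum(),(a*b).sum())
    Rm=np.array([[np.cos(th),-np.sin(th)],[np.sin(th),np.cos(th)]]); t=W.mean(0)-Rm@A.mean(0)
    print("yaw",np.degrees(th).round(2),"org",t.round(1),"res",(W-(A@Rm.T+t)).round(1).tolist()); return th,t
E
python3 - <<'E'
from h import *
c=capture("scene")
q=[(313.2,184.),(394,223.6),(452,162.6),(380,135)]
w=cast(c,q,56)[:,:2]
B=np.array([[-58,-137],[195,-137],[195,207],[-58,207]],float)
fit(B,w)
s=capture("side")
q2=[(190+625/4,200+88/4),(190+252/4,200+45/4),(190+15/4,200+432/4),(190+530/4,200+512/4)]
w2=cast(s,q2,56)[:,:2]; fit(B,w2)
E
```

```text
yaw -5.36 org [531.8 194.7] res [[1.6, -0.9], [-2.8, 2.3], [-1.2, -0.2], [2.4, -1.2]]
yaw -5.63 org [526.8 199.2] res [[1.9, 3.2], [-0.6, 0.4], [-1.8, -1.4], [0.5, -2.2]]
```

```bash
cat >> h.py <<'E'
def st():
    s=ctrl.sense(); q=s["ee_rot"]; M=R.from_quat([q[1],q[2],q[3],q[0]]).as_matrix()
    print("t %.2f"%s["time_s"],"tcp",s["eef_pos"].round(1),"jawang",np.degrees(np.arctan2(M[1,1],M[0,1])).round(2),"down",M[:,0].round(3),"F",s["force"].round(1),"grip",round(s["grip_width"]*85,1),"j",s["joints"].round(2)); return s
E
python3 - <<'E'
from h import *
st()
E
```

```text
t 0.50 tcp [214.9 479.  242.3] jawang 65.83 down [-0. -0. -1.] F [ 0.8 -0.  -0.7] grip 85.0 j [ 0.93  0.31  1.5  -0.    1.33 -0.22]
```

>>> step_arm(commands=[[[0.6, -0.8, 0], 0.035], [[0.6, -0.8, 0], 0.035], [[0.6, -0.8, 0], 0.034], [[0.6, -0.8, 0], 0], [[0.6, -0.8, 0], 0]], gripper=1, force=40)

```text
time_s: 1.0
eef_pos: [335.6, 317.6, 242.4]
ee_rot: [0.706, 0.034, 0.706, -0.033]
force: [0.7, 0.4, 0.7]
grip_width: 0.142
```

>>> step_arm(commands=[[[0.6, -0.8, 0], 0], [[0.6, -0.8, 0], 0], [[0.6, -0.8, 0], 0], [[0.3, -0.47, 0], 0], [[0, 0, 0], 0]])

```text
time_s: 1.5
eef_pos: [420.2, 202.3, 242.2]
ee_rot: [0.706, 0.035, 0.706, -0.035]
force: [0.3, -0.3, -0.2]
grip_width: 0.0
```

Run:
```python
from h import *
st(); c=capture("wrist"); cv2.imwrite("pics/w1.png",c["image"])
```

```text
t 1.50 tcp [420.2 202.3 242.2] jawang 84.36 down [ 0. -0. -1.] F [ 0.3 -0.3 -0.2] grip 0.0 j [ 0.2   0.18  1.66 -0.    1.29 -1.28]
```

View pics/w1.png

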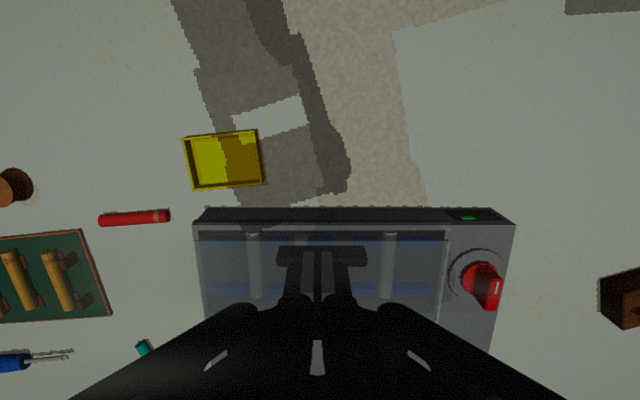

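The cover and knob are seen from above. The rim's -x edge runs from (193,225) to (516,224), and the knob is at (485,287). I'll refine the bath pose from these.

Run:
```python
from h import *
c=capture("wrist"); print(c["origin"].round(1))
w=cast(c,[(193,226),(516,225)],56)[:,:2]; print(w)
fit([[-58,-137],[-58,207]],w)
im=c["image"]; crop(c,180,195,540,330,2,"pics/w1c.png")
```

```text
[337.4 211.  373.8]
[[457.5200697   68.06772916]
 [489.71768445 408.37366019]]
yaw -5.4 org [528.1 197.9] res [[0.1, 1.1], [-0.1, -1.1]]
```

View pics/w1c.png

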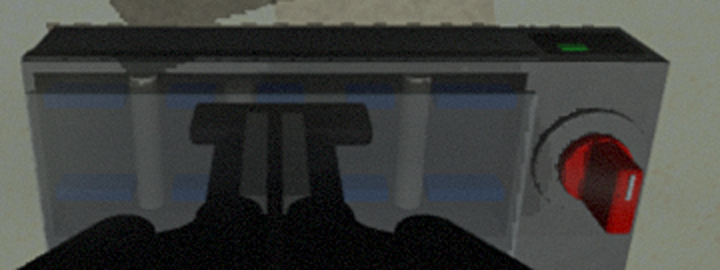

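>>> step_arm(commands=[[[0.3, 0.03, -0.9], 0], [[0.3, 0.04, -1], 0], [[0, 0, -1], 0], [[0, 0, -1], 0], [[0, 0, -0.2], 0]])

```text
time_s: 2.1
eef_pos: [440.3, 207.5, 75.0]
ee_rot: [0.704, 0.033, 0.709, -0.034]
force: [-0.1, 0.1, 0.5]
grip_width: 0.0
```

>>> step_arm(commands=[[[0.4, -0.04, 0], 0], [[0.4, -0.04, 0], 0], [[0.5, -0.047, 0], 0], [[0.5, -0.047, 0], 0], [[0.5, -0.047, 0], 0]])

```text
time_s: 2.6
eef_pos: [535.2, 198.9, 79.8]
ee_rot: [0.706, 0.033, 0.706, -0.033]
force: [-2.6, -1.6, 0.7]
grip_width: -0.0
```

>>> step_arm(commands=[[[0.5, -0.047, 0], 0], [[0.4, -0.04, 0], 0], [[0.1, -0.01, 0], 0], [[0.1, -0.01, 0], 0], [[0, 0, 0], 0]])

```text
time_s: 3.1
eef_pos: [579.0, 194.4, 79.1]
ee_rot: [0.707, 0.033, 0.706, -0.033]
force: [-0.0, 0.4, 0.0]
grip_width: -0.003
```

>>> step_arm(commands=[[[0.1, -0.01, 0], 0], [[0.1, -0.01, 0], 0], [[0.05, -0.005, 0], 0], [[0.05, 0, 0], 0], [[0, 0, 0], 0]])

```text
time_s: 3.6
eef_pos: [588.5, 193.2, 78.5]
ee_rot: [0.704, 0.033, 0.709, -0.034]
force: [-17.7, 0.3, 12.4]
grip_width: 0.001
```

Run:
```python
from h import *
st(); c=capture("side"); crop(c,190,190,370,345,4,"pics/s2.png")
```

```text
t 3.60 tcp [588.5 193.2  78.5] jawang 84.58 down [-0.007 -0.001 -1.   ] F [-17.7   0.3  12.4] grip 0.1 j [ 0.13  0.68  1.37  0.    1.09 -1.35]
```

View pics/s2.png

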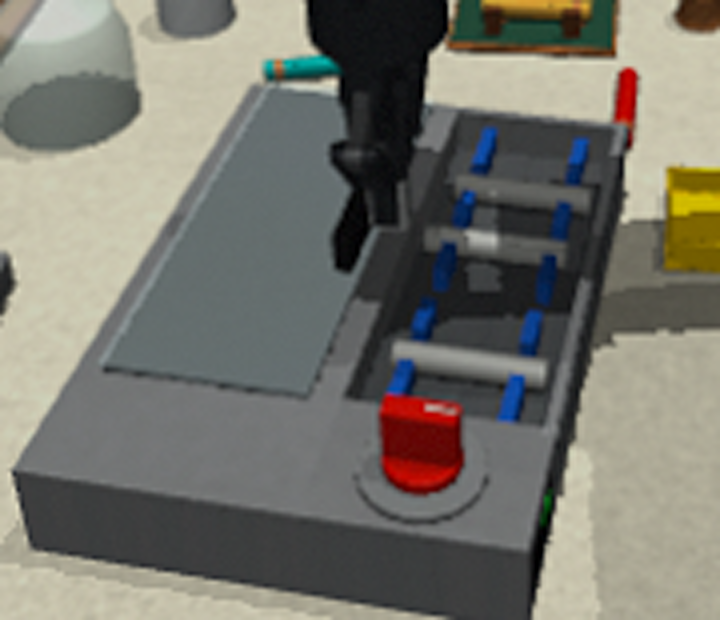

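```bash
cat >> h.py <<'E'
BO=np.array([528.5,197.5]); BY=np.radians(-5.4)
RB=np.array([[np.cos(BY),-np.sin(BY)],[np.sin(BY),np.cos(BY)]])
def b2w(p): return BO+np.array(p,float)@RB.T
def w2b(p): return (np.array(p,float)-BO)@RB
E
python3 - <<'E'
from h import *
c=capture("side")
for a,b in [((455,185),(590,200)),((425,238),(570,248)),((393,353),(548,375))]:
    w=cast(c,[(190+a[0]/4,190+a[1]/4),(190+b[0]/4,190+b[1]/4)],38)[:,:2]
    print(w.round(1).tolist(),"bath",w2b(w).round(1).tolist(),"mid",w2b(w).mean(0).round(1))
for i in range(4): print(i,b2w((0,-75+50*i)).round(1))
print("knob",b2w((0,171)),"rib shut",b2w((-48,0)))
E
```

```text
[[561.5, 117.3], [476.8, 125.0]] bath [[40.4, -76.7], [-44.6, -77.0]] mid [ -2.1 -76.9]
[[572.7, 170.5], [486.3, 172.0]] bath [[46.6, -22.8], [-39.6, -29.4]] mid [  3.5 -26.1]
[[576.0, 268.6], [491.4, 277.7]] bath [[40.6, 75.3], [-44.5, 76.4]] mid [-1.9 75.8]
0 [521.4 122.8]
1 [526.1 172.6]
2 [530.9 222.4]
3 [535.6 272.2]
knob [544.59252158 367.74109595] rib shut [480.7130257  202.01719904]
```

>>> step_arm(commands=[[[-0.1, 0.01, 0.3], 0], [[-0.1, 0, 1], 0], [[0, 0, 1], 0], [[0, 0, 1], 0], [[0, 0, 0], 0]])

```text
time_s: 4.2
eef_pos: [585.1, 193.5, 216.9]
ee_rot: [0.71, 0.034, 0.702, -0.033]
force: [0.6, 0.6, -0.3]
grip_width: 0.002
```

Run:
```python
from h import *
st(); c=capture("wrist"); cv2.imwrite("pics/w2.png",c["image"])
```

```text
t 4.20 tcp [585.1 193.5 216.9] jawang 84.55 down [ 0.012  0.001 -1.   ] F [ 0.6  0.6 -0.3] grip 0.2 j [ 0.13  0.53  1.25 -0.    1.35 -1.35]
```

View pics/w2.png

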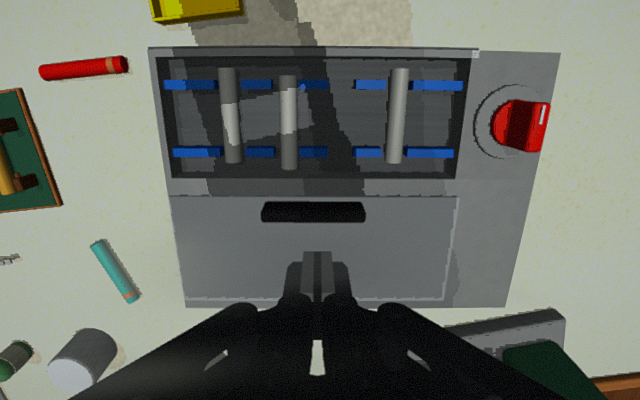

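Run:
```python
from h import *
c=capture("wrist")
w=cast(c,[(149,48),(560,53),(507,307),(185,307)],56)[:,:2]
fit([[-58,-137],[-58,207],[195,207],[195,-137]],w)
w=cast(c,[(157,57),(471,58),(456,178),(170,178)],56)[:,:2]
fit([[-52,-131],[-52,131],[52,131],[52,-131]],w)
for a,b in [((226.5,68),(233.5,164)),((288,75),(290,170)),((401,68),(394.5,163))]:
    w=cast(c,[a,b],38)[:,:2]; print(w.mean(0).round(1),"L",np.linalg.norm(w[0]-w[1]).round(1),"bath",w2b(w).round(1).tolist(), w2b(w).mean(0).round(1))
H,S,V=cv2.split(cv2.cvtColor(c["image"],cv2.COLOR_BGR2HSV))
m=((H>105)&(H<125)&(S>160)&(V>70)).astype(np.uint8); nn,l,s,ce=cv2.connectedComponentsWithStats(m)
for i in range(1,nn):
    if s[i,4]>60:
        print(s[i].tolist(),w2b(cast(c,[(s[i,0],ce[i][1]),(s[i,0]+s[i,2],ce[i][1])],45)[:,:2]).round(1).tolist())
```

```text
yaw -5.67 org [524.5 195.8] res [[1.8, 2.7], [2.0, -3.5], [-2.1, -0.7], [-1.7, 1.5]]
yaw -5.62 org [525.8 195.5] res [[1.3, 2.7], [0.8, -2.0], [-1.4, -0.8], [-0.6, 0.1]]
[518.  119.7] L 85.4 bath [[-45.9, -78.2], [39.5, -78.6]] [ -3.2 -78.4]
[529.  172.6] L 85.3 bath [[-39.8, -24.6], [45.5, -25.0]] [  2.9 -24.8]
[532.  271.8] L 84.5 bath [[-45.8, 74.1], [38.7, 74.4]] [-3.5 74.3]
[241, 81, 31, 10, 283] [[-30.9, -64.9], [-30.8, -38.1]]
[163, 82, 51, 10, 499] [[-31.1, -133.3], [-30.6, -88.5]]
[299, 82, 30, 9, 265] [[-30.5, -14.7], [-30.5, 11.2]]
[356, 82, 31, 10, 297] [[-30.2, 34.5], [-30.3, 61.4]]
[414, 83, 51, 10, 488] [[-29.7, 85.0], [-30.1, 129.8]]
[172, 150, 48, 10, 459] [[28.8, -133.5], [29.1, -88.6]]
[245, 150, 29, 10, 253] [[29.4, -65.5], [29.5, -38.8]]
[300, 151, 28, 9, 230] [[29.5, -14.8], [29.6, 10.9]]
[355, 150, 28, 10, 251] [[29.6, 35.7], [29.6, 61.6]]
[408, 151, 48, 10, 435] [[29.8, 84.7], [29.6, 129.5]]
```

>>> step_arm(commands=[[[0, -1, 0.2], 0.03], [[0, -1, 0.2], 0], [[0.1, -1, 0.1], 0], [[0.1, -1, 0], 0], [[0.1, -1, 0], 0]], gripper=0.1)

```text
time_s: 4.8
eef_pos: [594.6, -8.4, 229.0]
ee_rot: [0.706, 0.0, 0.708, -0.0]
force: [0.9, 0.3, 0.1]
grip_width: 0.45
```

>>> step_arm(commands=[[[0, -1, 0], 0], [[0, -1, 0], 0], [[0, -1, 0], 0], [[0, -1, 0], 0], [[0, -0.4, 0], 0]])

```text
time_s: 5.3
eef_pos: [594.2, -186.0, 228.5]
ee_rot: [0.706, 0.002, 0.708, -0.001]
force: [-0.3, -0.1, -0.0]
grip_width: 0.455
```

>>> step_arm(commands=[[[0, 0, 0], 0]])

```text
time_s: 5.4
eef_pos: [594.5, -184.5, 228.7]
ee_rot: [0.706, 0.002, 0.708, -0.001]
force: [-0.2, 1.3, -0.4]
grip_width: 0.451
```

```bash
sed -i 's/^BO=.*/BO=np.array([528.0,196.5]); BY=np.radians(-5.5)/' h.py
python3 - <<'E'
from h import *
st(); c=capture("wrist"); cv2.imwrite("pics/w3.png",c["image"])
for i in range(4): print(i,b2w((0,-75+50*i)).round(1))
E
```

```text
t 5.40 tcp [ 594.5 -184.5  228.7] jawang 89.79 down [-0.002  0.001 -1.   ] F [-0.2  1.3 -0.4] grip 38.3 j [-0.49  0.54  1.19 -0.    1.41 -2.06]
0 [520.8 121.8]
1 [525.6 171.6]
2 [530.4 221.4]
3 [535.2 271.2]
```

View pics/w3.png

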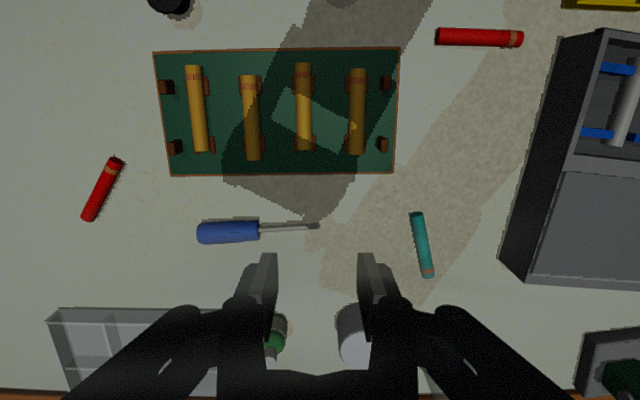

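Viewed from above, the cradle's four brass blanks (copper bands at the top) are at px (197,108), (251,118), (304,107) and (357,112). The red rods at (479,38) and (101,188) and the turquoise one at (421,243) are off the cradle. I choose the rightmost brass blank, in saddle 3.

Run:
```python
from h import *
c=capture("wrist"); crop(c,140,35,420,190,2.8,"pics/w3c.png")
for a,b in [((192.5,66),(202,151)),((248.5,76),(252.5,160)),((303,63),(304,150)),((358,69),(356,155))]:
    w=cast(c,[a,b],16)[:,:2]; print(w.mean(0).round(1),"L",np.linalg.norm(w[0]-w[1]).round(1),(w[0]-w[1]).round(1))
w=cast(c,[(153,53),(400,48),(394,174),(170,176)],8)[:,:2]
fit([[-65,-125],[-65,125],[65,125],[65,-125]],w)
```

```text
[ 528.6 -305. ] L 84.1 [-84.1  -0.6]
[ 538.5 -251.1] L 84.1 [-84.1   1.1]
[ 527.4 -196.6] L 85.3 [-85.3   0.2]
[ 532.9 -142.2] L 85.2 [-85.2  -0.9]
yaw 0.57 org [ 535.2 -223. ] res [[1.6, 1.9], [1.0, -2.1], [-0.9, -0.7], [-1.8, 0.9]]
```

View pics/w3c.png

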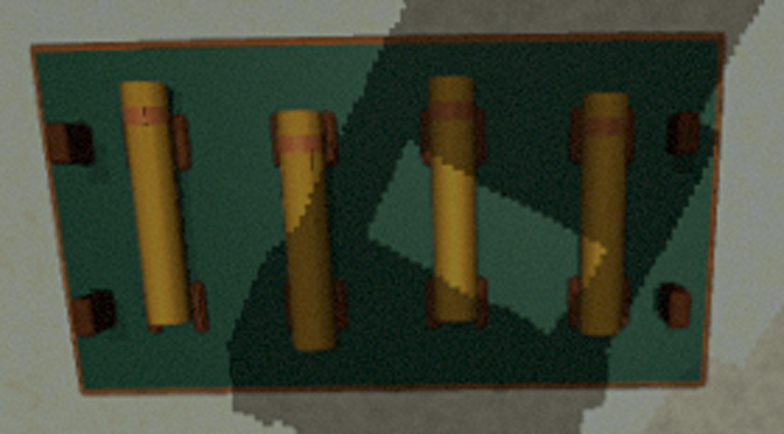

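>>> step_arm(commands=[[[-0.6, 0.4, -0.6], 0], [[-0.6, 0.4, -0.6], 0], [[-0.34, 0.22, -1], 0], [[0, 0, -1], 0], [[0, 0, -1], 0]])

```text
time_s: 6.0
eef_pos: [533.2, -139.9, 61.4]
ee_rot: [0.707, -0.001, 0.707, 0.0]
force: [-0.2, -0.6, -0.0]
grip_width: 0.445
```

>>> step_arm(commands=[[[0, 0, -0.5], 0], [[0, 0, -0.35], 0], [[0, 0, 0], 0]])

```text
time_s: 6.3
eef_pos: [532.8, -140.6, 27.1]
ee_rot: [0.706, 0.0, 0.708, 0.001]
force: [-0.7, 0.4, 0.4]
grip_width: 0.448
```

>>> step_arm(commands=[[[0, -0.07, -0.12], 0], [[0, 0, 0], 0]])

```text
time_s: 6.5
eef_pos: [533.8, -145.0, 24.2]
ee_rot: [0.708, -0.0, 0.707, -0.0]
force: [-0.3, 0.1, -0.1]
grip_width: 0.453
```

>>> step_arm(commands=[[[0, 0, 0], 0], [[0, 0, 0], 0], [[0, 0, 0], 0], [[0, 0, 0], 0]], gripper=1, force=60)

```text
time_s: 6.9
eef_pos: [533.7, -144.9, 24.4]
ee_rot: [0.708, 0.0, 0.707, -0.001]
force: [-1.6, 0.9, 5.9]
grip_width: 0.157
```

>>> step_arm(commands=[[[0, 0, 0], 0], [[0, 0, -0.09], 0], [[0, 0, 0], 0]], gripper=0.4)

```text
time_s: 7.2
eef_pos: [533.0, -144.6, 19.3]
ee_rot: [0.707, 0.0, 0.707, -0.0]
force: [-0.2, 0.3, 0.5]
grip_width: 0.299
```

>>> step_arm(commands=[[[0, 0, 0], 0], [[0, 0, 0], 0], [[0, 0, 0], 0], [[0, 0, 0], 0]], gripper=1)

```text
time_s: 7.6
eef_pos: [533.3, -144.7, 19.8]
ee_rot: [0.707, 0.0, 0.707, -0.0]
force: [-0.0, 0.1, -1.9]
grip_width: 0.166
```

>>> step_arm(commands=[[[0, 0, 0.5], 0], [[0, 0, 1], 0], [[0, 0.5, 1], 0], [[0, 1, 0.2], 0], [[0, 1, 0], 0]])

```text
time_s: 8.1
eef_pos: [533.9, -44.1, 129.7]
ee_rot: [0.708, 0.0, 0.706, -0.001]
force: [1.5, 0.4, -1.5]
grip_width: 0.158
```

>>> step_arm(commands=[[[0, 1, 0], -0.03], [[0, 1, 0], 0], [[0, 1, 0], 0], [[0, 1, 0], 0], [[0, 1, 0], 0]])

```text
time_s: 8.6
eef_pos: [533.0, 156.9, 127.8]
ee_rot: [0.706, 0.034, 0.706, -0.034]
force: [0.7, 0.0, -0.7]
grip_width: 0.161
```

>>> step_arm(commands=[[[-0.08, 0.9, 0], 0], [[0, 0.6, 0], 0], [[0, 0, 0], 0]])

```text
time_s: 8.9
eef_pos: [529.5, 217.9, 127.6]
ee_rot: [0.706, 0.033, 0.706, -0.032]
force: [0.5, -0.3, -1.0]
grip_width: 0.159
```

Run:
```python
from h import *
st(); c=capture("wrist"); cv2.imwrite("pics/w4.png",c["image"])
c=capture("side"); crop(c,190,100,390,260,4,"pics/s4.png")
```

```text
t 8.90 tcp [529.5 217.9 127.6] jawang 84.75 down [-0.  0. -1.] F [ 0.5 -0.3 -1. ] grip 13.5 j [ 0.19  0.53  1.5   0.    1.12 -1.29]
```

View pics/w4.png

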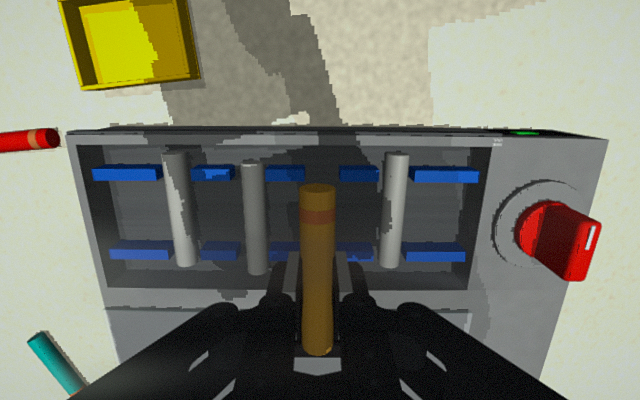

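View pics/s4.png

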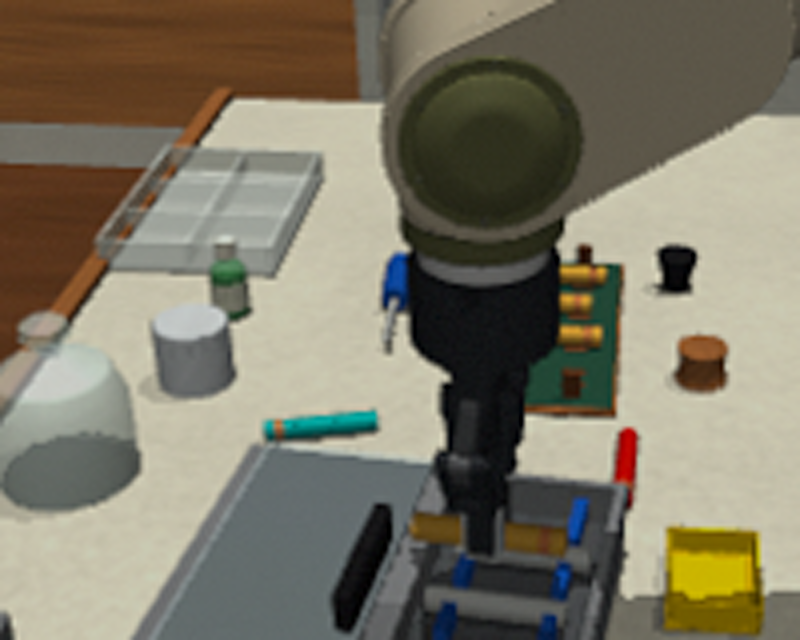

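```bash
cat > slots.py <<'E'
from h import *
def slots():
    s=st(); c=capture("wrist")
    H,S,V=cv2.split(cv2.cvtColor(c["image"],cv2.COLOR_BGR2HSV))
    m=((H>105)&(H<125)&(S>140)&(V>60)).astype(np.uint8); nn,l,t,ce=cv2.connectedComponentsWithStats(m)
    for i in range(1,nn):
        if t[i,4]>60:
            y0=t[i,1]+1
            print(t[i].tolist(),cast(c,[(t[i,0],ce[i][1]),(t[i,0]+t[i,2],ce[i][1])],44)[:,:2].round(1).tolist())
if __name__=="__main__": slots()
E
python3 slots.py
```

```text
t 9.00 tcp [530.  215.3 127.6] jawang 84.6 down [-0. -0. -1.] F [ 0.3 -0.1 -1.3] grip 13.5 j [ 0.18  0.52  1.5  -0.    1.12 -1.3 ]
[95, 164, 70, 17, 1011] [[484.0, 66.6], [488.8, 115.3]]
[194, 164, 44, 17, 627] [[490.7, 135.1], [493.5, 164.8]]
[269, 164, 40, 17, 604] [[496.0, 185.6], [498.5, 212.3]]
[344, 165, 39, 16, 566] [[501.2, 235.6], [503.6, 261.8]]
[415, 165, 70, 17, 980] [[505.8, 283.3], [510.1, 331.0]]
[410, 242, 60, 19, 899] [[564.8, 279.7], [569.2, 324.1]]
[112, 249, 60, 10, 558] [[545.7, 60.2], [549.6, 105.6]]
[204, 250, 36, 10, 327] [[552.4, 129.3], [554.7, 155.8]]
[273, 250, 16, 10, 113] [[557.1, 179.8], [558.2, 191.5]]
[347, 250, 30, 11, 171] [[563.4, 233.6], [565.5, 255.5]]
```

>>> step_arm(commands=[[[0, 0.15, -0.4], 0], [[0, 0, -0.5], 0], [[0, 0, -0.5], 0], [[0, 0, -0.4], 0], [[0, 0, -0.25], 0]])

```text
time_s: 9.55
eef_pos: [529.9, 220.1, 44.7]
ee_rot: [0.706, 0.034, 0.707, -0.034]
force: [-0.7, -0.6, -0.5]
grip_width: 0.159
```

>>> step_arm(commands=[[[0, 0, 0], 0], [[0, 0, 0], 0]])

```text
time_s: 9.75
eef_pos: [530.6, 220.9, 46.5]
ee_rot: [0.707, 0.034, 0.706, -0.034]
force: [0.5, 0.4, -1.8]
grip_width: 0.155
```

>>> step_arm(commands=[[[0, 0, -0.07], 0], [[0, 0, 0], 0]])

```text
time_s: 9.95
eef_pos: [530.3, 221.2, 43.4]
ee_rot: [0.707, 0.034, 0.706, -0.034]
force: [0.5, 0.5, -0.9]
grip_width: 0.157
```

>>> step_arm(commands=[[[0, 0, 0], 0], [[0, 0, 0], 0], [[0, 0, 0], 0]], gripper=0.3)

```text
time_s: 10.25
eef_pos: [530.3, 221.3, 43.4]
ee_rot: [0.707, 0.034, 0.706, -0.034]
force: [-0.8, 0.5, -0.4]
grip_width: 0.353
```

>>> step_arm(commands=[[[0, 0, 0.5], 0], [[0, 0, 1], 0], [[0, 0, 0.8], 0], [[0, 0, 0.5], 0], [[0, 0, 0], 0]])

```text
time_s: 10.75
eef_pos: [531.4, 221.6, 158.2]
ee_rot: [0.708, 0.034, 0.704, -0.033]
force: [-0.5, -0.6, 0.2]
grip_width: 0.346
```

Run:
```python
from h import *
st(); c=capture("wrist"); cv2.imwrite("pics/w5.png",c["image"])
```

```text
t 10.75 tcp [531.4 221.6 158.2] jawang 84.56 down [ 0.006  0.001 -1.   ] F [-0.5 -0.6  0.2] grip 29.4 j [ 0.19  0.49  1.46  0.    1.18 -1.28]
```

View pics/w5.png

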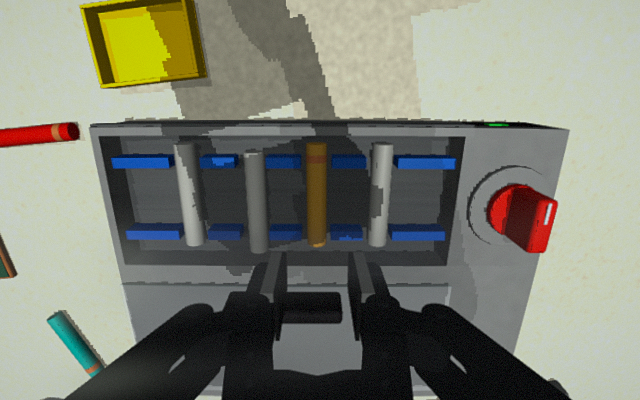

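>>> step_arm(commands=[[[0.02, 0.65, 0], 0], [[0.02, 0.6, -0.4], 0], [[0, 0, -0.8], 0], [[0, 0, -0.8], 0], [[0, 0, -0.5], 0]])

```text
time_s: 11.3
eef_pos: [529.9, 270.9, 51.2]
ee_rot: [0.705, 0.033, 0.708, -0.034]
force: [0.3, 0.6, -0.2]
grip_width: 0.349
```

>>> step_arm(commands=[[[0, 0, -0.1], 0], [[0, 0, 0], 0], [[0, 0, 0], 0]])

```text
time_s: 11.6
eef_pos: [532.2, 271.4, 52.0]
ee_rot: [0.707, 0.034, 0.706, -0.033]
force: [0.5, -1.0, -0.6]
grip_width: 0.35
```

>>> step_arm(commands=[[[0, 0, -0.22], 0], [[0, 0, 0], 0], [[0, 0, 0], 0]])

```text
time_s: 11.9
eef_pos: [531.7, 271.3, 42.4]
ee_rot: [0.706, 0.034, 0.706, -0.034]
force: [-0.5, -0.5, 0.4]
grip_width: 0.346
```

>>> step_arm(commands=[[[0, 0, 0], 0], [[0, 0, 0], 0], [[0, 0, 0], 0], [[0, 0, 0], 0]], gripper=1)

```text
time_s: 12.3
eef_pos: [532.0, 271.3, 42.8]
ee_rot: [0.707, 0.034, 0.706, -0.034]
force: [-1.6, 0.0, 5.1]
grip_width: 0.155
```

>>> step_arm(commands=[[[0, 0, 0.5], 0], [[0, 0, 1], 0], [[0, 0, 0.7], 0], [[0, 0, 0], 0]])

```text
time_s: 12.7
eef_pos: [533.3, 271.8, 133.9]
ee_rot: [0.709, 0.034, 0.704, -0.033]
force: [0.1, -0.0, -1.5]
grip_width: 0.158
```

Run:
```python
from h import *
st(); c=capture("wrist"); cv2.imwrite("pics/w6.png",c["image"])
```

```text
t 12.70 tcp [533.3 271.8 133.9] jawang 84.56 down [ 0.006  0.002 -1.   ] F [ 0.1 -0.  -1.5] grip 13.4 j [ 0.28  0.57  1.41 -0.    1.16 -1.2 ]
```

View pics/w6.png

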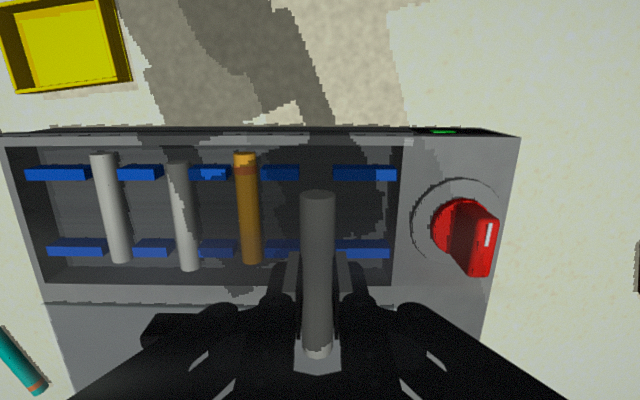

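>>> step_arm(commands=[[[0, -1, 0], 0], [[0, -1, 0], 0], [[0, -1, 0], 0], [[0, -1, 0], 0], [[0, -1, 0], 0.03]])

```text
time_s: 13.25
eef_pos: [530.7, 69.8, 128.5]
ee_rot: [0.706, -0.0, 0.708, 0.0]
force: [-0.1, 0.6, -0.8]
grip_width: 0.157
```

>>> step_arm(commands=[[[0.06, -1, 0], 0], [[0, -1, 0], 0], [[0, -1, -0.3], 0], [[0, -1, -0.5], 0], [[0, -1, -0.5], 0]])

```text
time_s: 13.75
eef_pos: [533.1, -130.0, 76.1]
ee_rot: [0.706, 0.001, 0.708, 0.0]
force: [0.5, 0.9, -1.1]
grip_width: 0.156
```

>>> step_arm(commands=[[[0, -0.37, -0.5], 0], [[0, 0, -0.4], 0], [[0, 0, 0], 0], [[0, 0, 0], 0]])

```text
time_s: 14.15
eef_pos: [533.7, -143.1, 41.6]
ee_rot: [0.707, 0.0, 0.708, 0.0]
force: [0.2, 0.3, -1.7]
grip_width: 0.157
```

Run:
```python
from h import *
st(); c=capture("wrist"); cv2.imwrite("pics/w7.png",c["image"]); 
c=capture("scene"); crop(c,190,190,350,340,4,"pics/c7.png")
```

```text
t 14.15 tcp [ 533.7 -143.1   41.6] jawang 89.97 down [-0.002  0.001 -1.   ] F [ 0.2  0.3 -1.7] grip 13.4 j [-0.47  0.61  1.62  0.    0.91 -2.04]
```

View pics/w7.png

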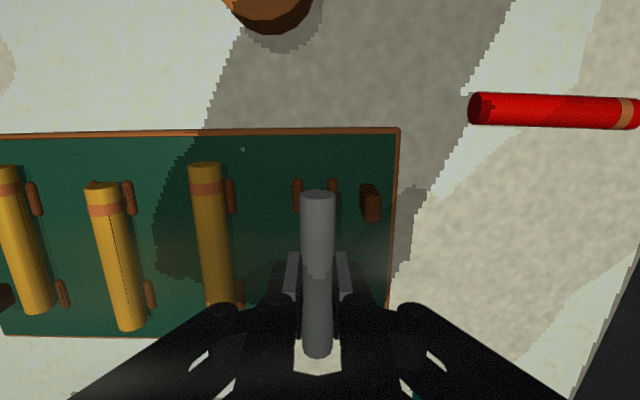

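View pics/c7.png

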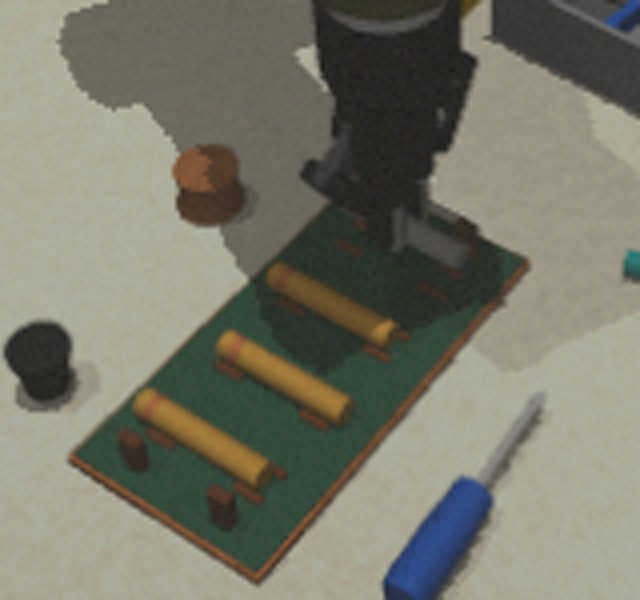

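Run:
```python
from h import *
st(); c=capture("wrist")
print(cast(c,[(297.5,194),(333,194),(297.5,210)],10)[:,:2]); print(cast(c,[(317,193),(317,200)],38)[:,:2])
```

```text
t 14.25 tcp [ 534.4 -143.2   42.8] jawang 89.99 down [ 0.001 -0.    -1.   ] F [-0.5  0.7 -1.2] grip 13.5 j [-0.47  0.61  1.62 -0.    0.91 -2.04]
[[ 502.85593162 -153.8533111 ]
 [ 502.84856291 -135.27602654]
 [ 511.76442042 -154.01997818]]
[[ 493.72164272 -143.63288009]
 [ 496.91786367 -143.63218806]]
```

>>> step_arm(commands=[[[0, -0.02, -0.3], 0], [[0, 0, -0.2], 0], [[0, 0, -0.05], 0], [[0, 0, 0], 0]])

```text
time_s: 14.7
eef_pos: [534.0, -144.1, 20.7]
ee_rot: [0.707, 0.0, 0.707, -0.0]
force: [-4.4, 1.4, 10.6]
grip_width: 0.156
```

>>> step_arm(commands=[[[0, 0, 0], 0], [[0, 0, 0], 0], [[0, 0, 0], 0]], gripper=0.3)

```text
time_s: 15.0
eef_pos: [534.1, -144.3, 20.0]
ee_rot: [0.707, 0.0, 0.707, -0.0]
force: [-0.5, -0.3, 0.1]
grip_width: 0.354
```

>>> step_arm(commands=[[[0, 0, 0.5], 0], [[0, 0, 1], 0], [[-0.07, -0.6, 0.6], 0], [[-0.08, -0.73, 0], 0], [[0, 0, 0], 0]])

```text
time_s: 15.5
eef_pos: [528.1, -200.3, 104.9]
ee_rot: [0.708, 0.001, 0.707, -0.002]
force: [-0.2, 0.7, 0.0]
grip_width: 0.349
```

Run:
```python
from h import *
st(); c=capture("wrist"); cv2.imwrite("pics/w8.png",c["image"]);
```

```text
t 15.50 tcp [ 528.1 -200.3  104.9] jawang 89.8 down [ 0.002 -0.002 -1.   ] F [-0.2  0.7  0. ] grip 29.6 j [-0.57  0.54  1.55 -0.    1.06 -2.14]
```

View pics/w8.png

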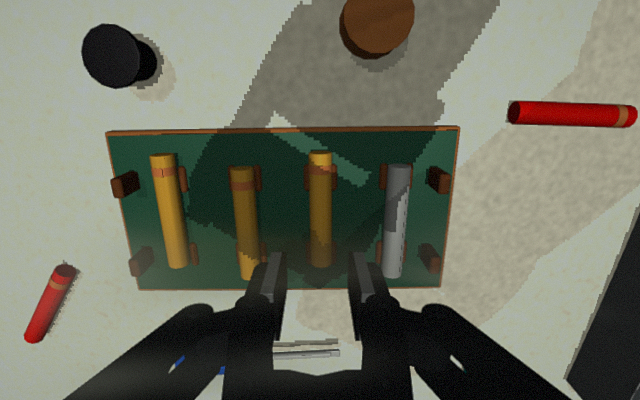

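Run:
```python
from h import *
st(); c=capture("wrist")
for a,b in [((320.5,152),(321,268)),((398,165),(392.5,278)),((243,168),(250,279)),((162,156),(177,268))]:
    w=cast(c,[a,b],16)[:,:2]; print(w.mean(0).round(1),(w[0]-w[1]).round(1))
```

```text
t 15.55 tcp [ 527.9 -198.6  104.1] jawang 89.84 down [ 0. -0. -1.] F [ 0.1  0.  -0.4] grip 29.6 j [-0.57  0.54  1.55  0.    1.06 -2.14]
[ 528.  -196.3] [-88.2  -0.4]
[ 537.  -142.4] [-88.2  -2.6]
[ 538.2 -250.1] [-87.    1.2]
[ 529.2 -305.2] [-86.2   1.7]
```

>>> step_arm(commands=[[[0, 0.03, -0.6], 0], [[0, 0, -0.6], 0], [[0, 0, -0.5], 0], [[0, 0, -0.38], 0], [[0, 0, 0], 0]])

```text
time_s: 16.1
eef_pos: [527.8, -194.9, 19.7]
ee_rot: [0.706, 0.0, 0.708, 0.001]
force: [0.0, 0.4, 0.5]
grip_width: 0.349
```

>>> step_arm(commands=[[[0, 0, 0], 0]])

```text
time_s: 16.2
eef_pos: [528.0, -195.2, 20.5]
ee_rot: [0.707, 0.0, 0.708, 0.0]
force: [-0.3, -0.3, -0.4]
grip_width: 0.352
```

>>> step_arm(commands=[[[0, -0.05, 0], 0], [[0, 0, 0], 0]])

```text
time_s: 16.4
eef_pos: [528.2, -198.2, 21.1]
ee_rot: [0.707, 0.0, 0.707, -0.0]
force: [-0.8, 1.0, -1.0]
grip_width: 0.351
```

>>> step_arm(commands=[[[0, 0, 0], 0], [[0, 0, 0], 0], [[0, 0, 0], 0], [[0, 0, 0], 0]], gripper=1)

```text
time_s: 16.8
eef_pos: [528.2, -198.3, 21.4]
ee_rot: [0.707, 0.0, 0.707, -0.0]
force: [-1.3, 0.9, 4.4]
grip_width: 0.164
```

>>> step_arm(commands=[[[0, 0, 0.5], 0], [[0, 0, 1], 0], [[0, 0.5, 1], 0], [[0, 1, 0.2], 0], [[0, 1, 0], 0]])

```text
time_s: 17.3
eef_pos: [528.6, -97.7, 130.6]
ee_rot: [0.708, 0.0, 0.706, -0.001]
force: [0.5, 0.0, -1.5]
grip_width: 0.16
```

>>> step_arm(commands=[[[0, 1, 0], -0.03], [[0, 1, 0], 0], [[0, 1, 0], 0], [[0, 1, 0], 0], [[0, 1, 0], 0]])

```text
time_s: 17.8
eef_pos: [527.7, 103.3, 128.7]
ee_rot: [0.706, 0.034, 0.707, -0.034]
force: [0.4, -0.1, -1.1]
grip_width: 0.159
```

>>> step_arm(commands=[[[0.1, 1, 0], 0], [[0.1, 1, 0], 0], [[0, 1, 0], 0], [[0, 1, 0], 0], [[0, 0, 0], 0]])

```text
time_s: 18.3
eef_pos: [535.1, 265.7, 128.4]
ee_rot: [0.706, 0.032, 0.707, -0.032]
force: [-0.1, -0.2, -2.0]
grip_width: 0.161
```

```bash
python3 - <<'E'
from h import *
st(); c=capture("wrist"); cv2.imwrite("pics/w9.png",c["image"]);
E
python3 slots.py
```

```text
t 18.30 tcp [535.1 265.7 128.4] jawang 84.8 down [-0.001  0.001 -1.   ] F [-0.1 -0.2 -2. ] grip 13.7 j [ 0.26  0.57  1.41  0.    1.15 -1.22]
t 18.35 tcp [535.4 263.5 128.3] jawang 84.74 down [-0.001 -0.    -1.   ] F [ 0.4 -0.7 -0.8] grip 13.5 j [ 0.26  0.57  1.42  0.    1.15 -1.22]
[28, 162, 68, 17, 888] [[484.4, 65.8], [489.3, 115.2]]
[123, 162, 45, 17, 604] [[490.9, 134.2], [493.9, 165.4]]
[197, 163, 41, 16, 592] [[496.0, 185.2], [498.6, 212.9]]
[346, 164, 66, 17, 861] [[506.8, 285.2], [510.9, 329.7]]
[271, 166, 40, 14, 478] [[501.8, 234.9], [504.3, 261.8]]
[50, 245, 59, 12, 595] [[545.7, 60.0], [549.5, 106.3]]
[138, 247, 37, 11, 349] [[552.4, 128.2], [554.7, 156.1]]
[206, 248, 36, 10, 334] [[557.3, 179.0], [559.6, 205.5]]
[345, 248, 59, 12, 557] [[567.2, 280.7], [571.2, 323.9]]
```

View pics/w9.png

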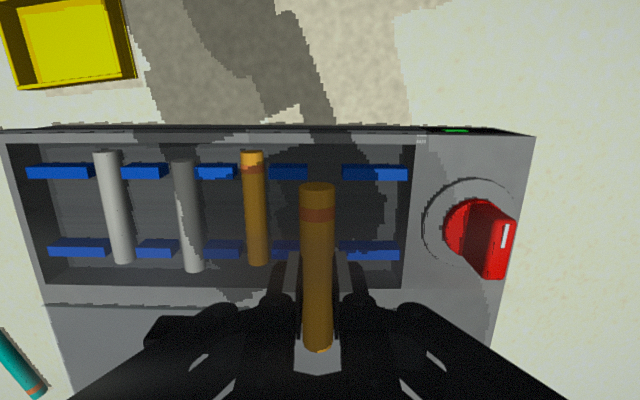

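>>> step_arm(commands=[[[0, 0.23, -0.3], 0], [[0, 0, -0.5], 0], [[0, 0, -0.5], 0], [[0, 0, -0.5], 0], [[0, 0, -0.3], 0]])

```text
time_s: 18.9
eef_pos: [535.5, 270.0, 43.0]
ee_rot: [0.705, 0.034, 0.707, -0.034]
force: [-15.4, -3.7, 113.6]
grip_width: 0.156
```

>>> step_arm(commands=[[[0, 0, 0], 0], [[0, 0, 0], 0]])

```text
time_s: 19.1
eef_pos: [536.3, 270.5, 44.8]
ee_rot: [0.706, 0.034, 0.706, -0.034]
force: [-0.4, -0.9, -2.2]
grip_width: 0.158
```

>>> step_arm(commands=[[[0, 0, -0.02], 0], [[0, 0, 0], 0]])

```text
time_s: 19.3
eef_pos: [536.2, 270.7, 44.2]
ee_rot: [0.706, 0.034, 0.706, -0.034]
force: [-0.1, 0.1, -1.6]
grip_width: 0.156
```

>>> step_arm(commands=[[[0, 0, 0], 0], [[0, 0, 0], 0], [[0, 0, 0], 0]], gripper=0.3)

```text
time_s: 19.6
eef_pos: [536.3, 270.9, 44.5]
ee_rot: [0.706, 0.034, 0.706, -0.034]
force: [-0.6, 0.3, -0.4]
grip_width: 0.35
```

>>> step_arm(commands=[[[0, 0, 0.5], 0], [[0, 0, 1], 0], [[0, 0, 0.8], 0], [[0, -0.8, 0.5], 0], [[0, -0.8, 0], 0]])

```text
time_s: 20.1
eef_pos: [537.2, 206.8, 159.5]
ee_rot: [0.708, 0.033, 0.704, -0.033]
force: [0.5, -1.1, -0.2]
grip_width: 0.351
```

>>> step_arm(commands=[[[-0.03, -0.9, 0], 0], [[0, 0, 0], 0]])

```text
time_s: 20.3
eef_pos: [535.1, 167.7, 156.6]
ee_rot: [0.706, 0.035, 0.706, -0.035]
force: [0.5, 0.8, 1.2]
grip_width: 0.35
```

Run:
```python
from h import *
st(); c=capture("wrist"); cv2.imwrite("pics/w10.png",c["image"]);
```

```text
t 20.30 tcp [535.1 167.7 156.6] jawang 84.36 down [ 0.    -0.001 -1.   ] F [0.5 0.8 1.2] grip 29.8 j [ 0.1   0.47  1.51 -0.    1.17 -1.38]
```

View pics/w10.png

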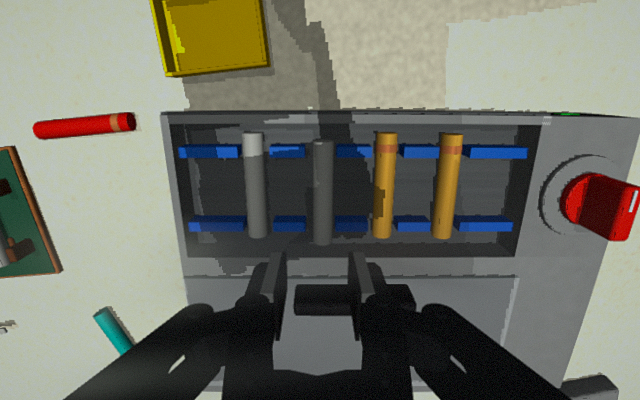

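>>> step_arm(commands=[[[-0.15, 0, -0.6], 0], [[0, 0, -0.8], 0], [[0, 0, -0.7], 0], [[0, 0, -0.4], 0], [[0, 0, -0.1], 0]])

```text
time_s: 20.85
eef_pos: [528.0, 171.6, 50.5]
ee_rot: [0.705, 0.033, 0.707, -0.033]
force: [0.4, -0.1, 0.4]
grip_width: 0.349
```

>>> step_arm(commands=[[[0, 0, 0], 0], [[0, 0, 0], 0]])

```text
time_s: 21.05
eef_pos: [529.5, 171.3, 53.3]
ee_rot: [0.707, 0.034, 0.706, -0.033]
force: [-0.2, 0.1, 0.3]
grip_width: 0.349
```

>>> step_arm(commands=[[[0, 0, -0.15], 0], [[0, 0, -0.1], 0], [[0, 0, 0], 0]])

```text
time_s: 21.35
eef_pos: [528.7, 170.8, 41.9]
ee_rot: [0.706, 0.034, 0.707, -0.034]
force: [-1.4, 0.4, 0.3]
grip_width: 0.354
```

>>> step_arm(commands=[[[0, 0, 0], 0], [[0, 0, 0], 0], [[0, 0, 0], 0], [[0, 0, 0], 0]], gripper=1)

```text
time_s: 21.75
eef_pos: [529.1, 170.9, 42.5]
ee_rot: [0.706, 0.034, 0.706, -0.034]
force: [0.0, -0.3, 2.6]
grip_width: 0.159
```

>>> step_arm(commands=[[[0, 0, 0.5], 0], [[0, 0, 1], 0], [[0, 0, 0.7], 0], [[0, -0.5, 0], 0], [[0, -1, 0], 0]])

```text
time_s: 22.25
eef_pos: [528.9, 111.7, 130.9]
ee_rot: [0.707, 0.033, 0.706, -0.032]
force: [1.1, -1.0, -1.7]
grip_width: 0.158
```

>>> step_arm(commands=[[[0, -1, 0], 0.03], [[0, -1, 0], 0], [[0, -1, 0], 0], [[0, -1, 0], 0], [[0, -1, 0], 0]])

```text
time_s: 22.75
eef_pos: [528.5, -90.7, 130.1]
ee_rot: [0.707, 0.0, 0.707, -0.0]
force: [-0.1, 1.6, -0.8]
grip_width: 0.158
```

>>> step_arm(commands=[[[0.05, -1, 0], 0], [[0.05, -0.72, -0.5], 0], [[0, 0, -1], 0], [[0, 0, -0.5], 0], [[0, 0, 0], 0]])

```text
time_s: 23.25
eef_pos: [531.2, -157.3, 47.4]
ee_rot: [0.705, 0.002, 0.709, 0.001]
force: [-0.3, -0.2, -0.8]
grip_width: 0.156
```

Run:
```python
from h import *
st(); c=capture("wrist"); cv2.imwrite("pics/w11.png",c["image"]);
```

```text
t 23.25 tcp [ 531.2 -157.3   47.4] jawang 89.92 down [-0.005  0.003 -1.   ] F [-0.3 -0.2 -0.8] grip 13.3 j [-0.5   0.6   1.61 -0.    0.93 -2.07]
```

View pics/w11.png

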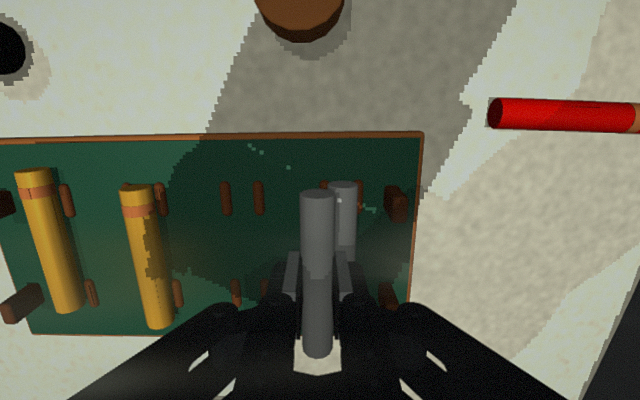

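My y count came up 40 mm short, but nothing was touched: the placed steel is still in saddle 3 at (343,220). The empty saddle 2 nubs are at (226,198) and (258,197), so I'll move on to those.

>>> step_arm(commands=[[[0.02, -0.5, 0.1], 0], [[0.02, -0.5, 0], 0], [[0, 0, 0], 0], [[0, 0, 0], 0]])

```text
time_s: 23.7
eef_pos: [534.9, -197.9, 55.4]
ee_rot: [0.708, 0.0, 0.707, -0.001]
force: [-0.3, 0.0, -1.0]
grip_width: 0.156
```

Run:
```python
from h import *
st(); c=capture("wrist"); cv2.imwrite("pics/w12.png",c["image"]);
```

```text
t 23.70 tcp [ 534.9 -197.9   55.4] jawang 89.94 down [ 0.001 -0.001 -1.   ] F [-0.3  0.  -1. ] grip 13.2 j [-0.56  0.62  1.56  0.    0.96 -2.13]
```

View pics/w12.png

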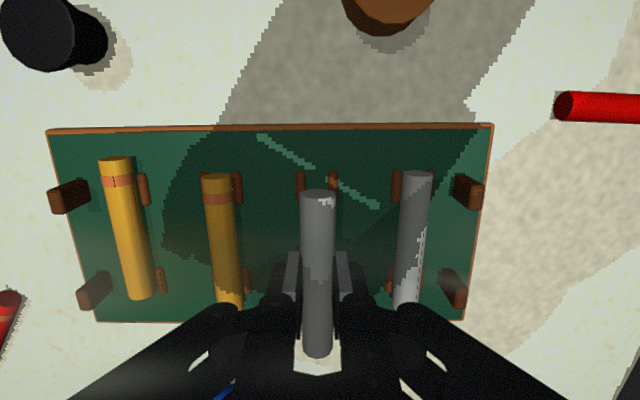

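Run:
```python
from h import *
st(); c=capture("wrist")
print(cast(c,[(301,181),(333,181)],10)[:,:2]); print(cast(c,[(317.5,193)],50)[:,:2])
```

```text
t 23.75 tcp [ 534.8 -197.4   55.1] jawang 89.97 down [ 0.001 -0.    -1.   ] F [-0.3  0.1 -1.5] grip 13.4 j [-0.56  0.62  1.56  0.    0.96 -2.13]
[[ 499.52978703 -206.76223561]
 [ 499.52963029 -188.99076392]]
[[ 494.22535513 -197.63099531]]
```

>>> step_arm(commands=[[[0, 0, -0.4], 0], [[0, 0, -0.3], 0], [[0, 0, -0.12], 0], [[0, 0, 0], 0]])

```text
time_s: 24.2
eef_pos: [534.4, -197.4, 21.2]
ee_rot: [0.707, 0.0, 0.707, 0.0]
force: [0.3, -0.5, -0.8]
grip_width: 0.159
```

>>> step_arm(commands=[[[0, 0, -0.02], 0], [[0, 0, 0], 0], [[0, 0, 0], 0], [[0, 0, 0], 0]], gripper=0.3)

```text
time_s: 24.6
eef_pos: [534.7, -198.0, 20.9]
ee_rot: [0.707, 0.0, 0.707, -0.0]
force: [-0.2, 0.3, 0.9]
grip_width: 0.348
```

>>> step_arm(commands=[[[0, 0, 0.5], 0], [[0, 0, 1], 0], [[0.05, -0.6, 0.6], 0], [[0.05, -0.75, 0], 0], [[0, 0, 0], 0]])

```text
time_s: 25.1
eef_pos: [538.7, -255.0, 105.6]
ee_rot: [0.708, 0.0, 0.706, -0.002]
force: [-0.6, 0.8, -0.3]
grip_width: 0.352
```

Run:
```python
from h import *
st(); c=capture("wrist"); cv2.imwrite("pics/w13.png",c["image"]);
```

```text
t 25.10 tcp [ 538.7 -255.   105.6] jawang 89.8 down [ 0.002 -0.002 -1.   ] F [-0.6  0.8 -0.3] grip 29.9 j [-0.64  0.6   1.44 -0.    1.1  -2.21]
```

View pics/w13.png

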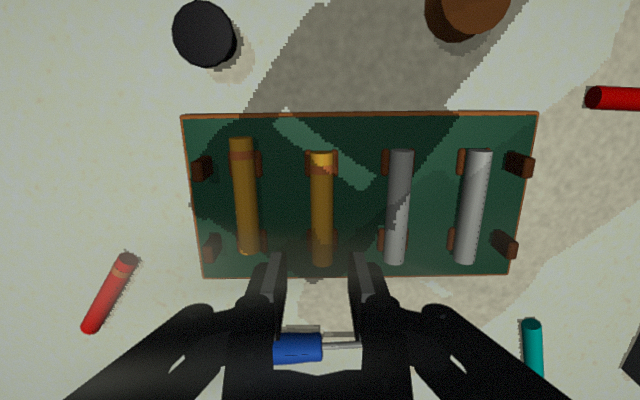

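>>> step_arm(commands=[[[0, 0, -0.6], 0], [[0, 0, -0.6], 0], [[0, 0, -0.5], 0], [[0, 0, -0.38], 0], [[0, 0, 0], 0]])

```text
time_s: 25.65
eef_pos: [538.2, -251.0, 20.1]
ee_rot: [0.707, 0.001, 0.708, 0.0]
force: [0.1, -0.2, 0.8]
grip_width: 0.352
```

>>> step_arm(commands=[[[0, 0, 0], 0]])

```text
time_s: 25.75
eef_pos: [538.6, -251.5, 21.5]
ee_rot: [0.707, 0.0, 0.707, -0.0]
force: [0.2, -0.0, 0.1]
grip_width: 0.355
```

>>> step_arm(commands=[[[0, 0, -0.03], 0], [[0, 0, 0], 0], [[0, 0, 0], 0], [[0, 0, 0], 0]], gripper=1)

```text
time_s: 26.15
eef_pos: [538.9, -252.0, 20.9]
ee_rot: [0.707, 0.0, 0.707, -0.0]
force: [0.1, 1.3, 5.6]
grip_width: 0.155
```

>>> step_arm(commands=[[[0, 0, 0.5], 0], [[0, 0, 1], 0], [[0, 0.5, 1], 0], [[0, 1, 0.2], 0], [[0, 1, 0], 0]])

```text
time_s: 26.65
eef_pos: [538.8, -151.4, 129.9]
ee_rot: [0.708, 0.0, 0.706, -0.001]
force: [0.5, 1.1, -1.6]
grip_width: 0.155
```

>>> step_arm(commands=[[[0, 1, 0], -0.03], [[0, 1, 0], 0], [[0, 1, 0], 0], [[0, 1, 0], 0], [[-0.1, 1, 0], 0]])

```text
time_s: 27.15
eef_pos: [534.2, 49.6, 128.0]
ee_rot: [0.706, 0.034, 0.707, -0.034]
force: [-0.0, 0.3, -0.6]
grip_width: 0.159
```

>>> step_arm(commands=[[[-0.1, 1, 0], 0], [[-0.1, 1, 0], 0], [[0, 0.9, 0], 0], [[0, 0.2, 0], 0], [[0, 0, 0], 0]])

```text
time_s: 27.65
eef_pos: [526.1, 172.8, 127.9]
ee_rot: [0.706, 0.033, 0.707, -0.033]
force: [1.1, -0.3, -1.9]
grip_width: 0.157
```

```bash
python3 - <<'E'
from h import *
st(); c=capture("wrist"); cv2.imwrite("pics/w14.png",c["image"]);
E
python3 slots.py
```

```text
t 27.65 tcp [526.1 172.8 127.9] jawang 84.67 down [-0.001 -0.    -1.   ] F [ 1.1 -0.3 -1.9] grip 13.3 j [ 0.11  0.49  1.56 -0.    1.1  -1.37]
t 27.70 tcp [526.4 171.7 127.9] jawang 84.59 down [-0.001 -0.    -1.   ] F [-0.  -0.1 -2.6] grip 13.5 j [ 0.1   0.49  1.56 -0.    1.1  -1.37]
[158, 163, 69, 17, 998] [[484.3, 66.9], [488.9, 113.9]]
[259, 163, 40, 17, 604] [[490.9, 135.4], [493.4, 162.2]]
[334, 165, 40, 15, 516] [[496.9, 185.4], [499.4, 212.2]]
[478, 164, 69, 17, 963] [[505.9, 282.8], [510.2, 331.1]]
[408, 167, 41, 14, 502] [[501.8, 235.1], [504.3, 262.9]]
[468, 241, 61, 19, 952] [[564.4, 279.1], [569.1, 325.2]]
[172, 249, 24, 9, 194] [[545.8, 62.0], [547.4, 79.8]]
[204, 249, 27, 10, 197] [[548.1, 85.7], [549.9, 105.6]]
[264, 248, 25, 11, 221] [[552.1, 129.8], [553.8, 148.0]]
[401, 249, 37, 11, 362] [[561.9, 229.7], [564.6, 256.9]]
```

View pics/w14.png

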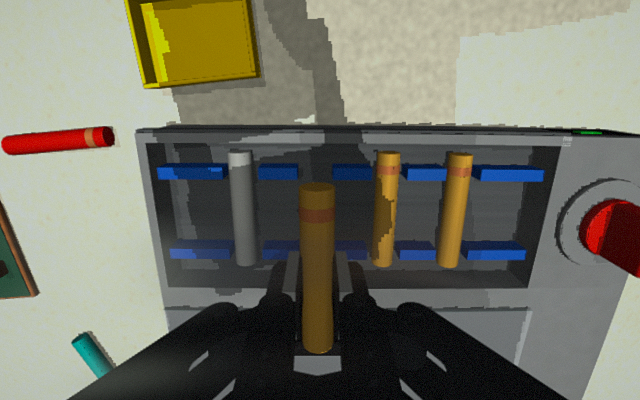

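>>> step_arm(commands=[[[0, 0, -0.5], 0], [[0, 0, -0.5], 0], [[0, 0, -0.5], 0], [[0, 0, -0.3], 0], [[0, 0, -0.15], 0]])

```text
time_s: 28.25
eef_pos: [526.4, 171.0, 49.4]
ee_rot: [0.706, 0.034, 0.707, -0.034]
force: [-0.6, -0.1, -1.6]
grip_width: 0.158
```

>>> step_arm(commands=[[[0, 0, 0], 0], [[0, 0, 0], 0]])

```text
time_s: 28.45
eef_pos: [527.1, 171.8, 51.0]
ee_rot: [0.707, 0.034, 0.706, -0.034]
force: [0.0, -0.2, -0.5]
grip_width: 0.156
```

>>> step_arm(commands=[[[0, 0, -0.09], 0], [[0, 0, -0.06], 0], [[0, 0, -0.03], 0], [[0, 0, 0], 0]])

```text
time_s: 28.85
eef_pos: [526.5, 172.1, 43.1]
ee_rot: [0.706, 0.034, 0.706, -0.034]
force: [-0.1, 0.1, -2.1]
grip_width: 0.157
```

>>> step_arm(commands=[[[0, 0, 0], 0], [[0, 0, 0], 0], [[0, 0, 0], 0]], gripper=0.3)

```text
time_s: 29.15
eef_pos: [526.6, 172.1, 43.2]
ee_rot: [0.706, 0.034, 0.706, -0.034]
force: [-0.9, -0.0, -0.6]
grip_width: 0.349
```

>>> step_arm(commands=[[[0, 0, 0.5], 0], [[0, 0, 1], 0], [[0, 0, 0.8], 0], [[-0.1, -0.6, 0.3], 0], [[-0.1, -0.65, 0], 0]])

```text
time_s: 29.65
eef_pos: [519.3, 121.9, 149.3]
ee_rot: [0.708, 0.033, 0.705, -0.033]
force: [0.8, -0.2, -1.1]
grip_width: 0.352
```

>>> step_arm(commands=[[[0, 0, 0], 0], [[0, 0, 0], 0]])

```text
time_s: 29.85
eef_pos: [518.6, 122.0, 147.2]
ee_rot: [0.706, 0.034, 0.706, -0.034]
force: [0.8, -0.3, 0.6]
grip_width: 0.349
```

Run:
```python
from h import *
st(); c=capture("wrist"); cv2.imwrite("pics/w15.png",c["image"]);
```

```text
t 29.85 tcp [518.6 122.  147.2] jawang 84.5 down [ 0.  0. -1.] F [ 0.8 -0.3  0.6] grip 29.7 j [ 0.01  0.42  1.6   0.    1.11 -1.46]
```

View pics/w15.png

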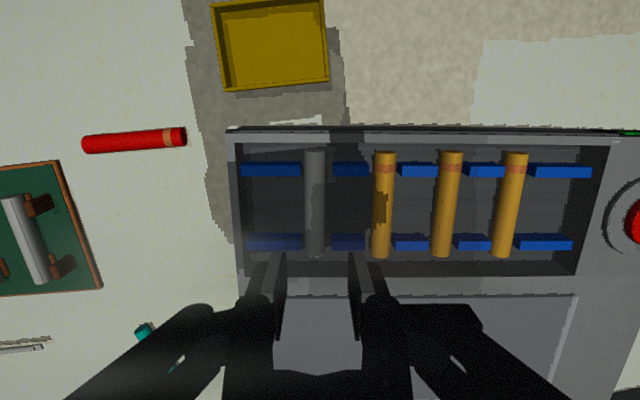

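>>> step_arm(commands=[[[0, -0.02, -0.6], 0], [[0, 0, -0.7], 0], [[0, 0, -0.6], 0], [[0, 0, -0.4], 0], [[0, 0, -0.1], 0]])

```text
time_s: 30.4
eef_pos: [517.6, 122.0, 49.2]
ee_rot: [0.705, 0.033, 0.708, -0.033]
force: [0.3, 0.8, 0.9]
grip_width: 0.354
```

>>> step_arm(commands=[[[0, 0, -0.04], 0], [[0, 0, -0.03], 0], [[0, 0, 0], 0], [[0, 0, 0], 0]])

```text
time_s: 30.8
eef_pos: [518.9, 121.3, 48.9]
ee_rot: [0.707, 0.034, 0.706, -0.034]
force: [0.4, -0.0, 0.3]
grip_width: 0.349
```

>>> step_arm(commands=[[[0, 0, -0.1], 0], [[0, 0, -0.06], 0], [[0, 0, 0], 0]])

```text
time_s: 31.1
eef_pos: [518.3, 121.2, 41.5]
ee_rot: [0.706, 0.034, 0.707, -0.034]
force: [-0.3, 0.7, 0.1]
grip_width: 0.352
```

>>> step_arm(commands=[[[0, 0, 0], 0], [[0, 0, 0], 0], [[0, 0, 0], 0], [[0, 0, 0], 0]], gripper=1)

```text
time_s: 31.5
eef_pos: [518.6, 121.2, 42.1]
ee_rot: [0.706, 0.034, 0.706, -0.034]
force: [-0.5, -0.9, 2.6]
grip_width: 0.159
```

>>> step_arm(commands=[[[0, 0, 0.5], 0], [[0, 0, 1], 0], [[0, 0, 0.7], 0], [[0, -0.5, 0], 0], [[0, -1, 0], 0]])

```text
time_s: 32.0
eef_pos: [518.6, 62.2, 130.6]
ee_rot: [0.707, 0.033, 0.706, -0.032]
force: [0.3, -0.1, -2.0]
grip_width: 0.16
```

>>> step_arm(commands=[[[0, -1, 0], 0.03], [[0.1, -1, 0], 0], [[0.1, -1, 0], 0], [[0.1, -1, 0], 0], [[0.09, -1, 0], 0]])

```text
time_s: 32.5
eef_pos: [533.9, -140.3, 129.6]
ee_rot: [0.707, 0.0, 0.707, -0.0]
force: [0.4, 0.1, -0.8]
grip_width: 0.156
```

>>> step_arm(commands=[[[0, -1, 0], 0], [[0, -1, 0], 0], [[0, -0.8, -0.5], 0], [[0, 0, -1], 0], [[0, 0, -0.3], 0]])

```text
time_s: 33.0
eef_pos: [532.1, -250.1, 54.0]
ee_rot: [0.705, 0.002, 0.709, 0.001]
force: [-0.3, -0.0, -1.3]
grip_width: 0.162
```

>>> step_arm(commands=[[[0, 0, 0], 0], [[0, 0, 0], 0]])

```text
time_s: 33.2
eef_pos: [534.8, -250.4, 59.2]
ee_rot: [0.708, -0.0, 0.707, -0.0]
force: [-0.5, -0.8, -0.5]
grip_width: 0.159
```

Run:
```python
from h import *
st(); c=capture("wrist"); cv2.imwrite("pics/w16.png",c["image"]);
```

```text
t 33.20 tcp [ 534.8 -250.4   59.2] jawang 90.01 down [ 0.001 -0.001 -1.   ] F [-0.5 -0.8 -0.5] grip 13.5 j [-0.64  0.65  1.49  0.    1.   -2.21]
```

View pics/w16.png

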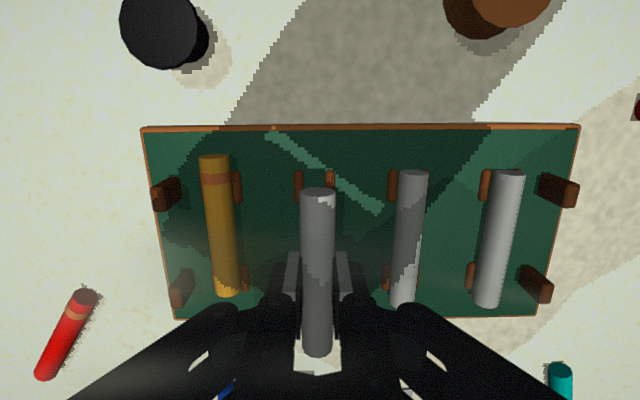

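>>> step_arm(commands=[[[0, -0.035, -0.4], 0], [[0, 0, -0.3], 0], [[0, 0, -0.15], 0], [[0, 0, -0.05], 0], [[0, 0, 0], 0]])

```text
time_s: 33.75
eef_pos: [534.3, -252.1, 22.1]
ee_rot: [0.707, 0.0, 0.707, -0.0]
force: [0.3, -0.6, -1.4]
grip_width: 0.162
```

>>> step_arm(commands=[[[0, 0, 0], 0], [[0, 0, 0], 0]])

```text
time_s: 33.95
eef_pos: [534.4, -252.3, 22.4]
ee_rot: [0.707, 0.0, 0.707, -0.0]
force: [1.3, -1.1, -1.6]
grip_width: 0.16
```

>>> step_arm(commands=[[[0, 0, -0.04], 0], [[0, 0, 0], 0]])

```text
time_s: 34.15
eef_pos: [534.1, -252.1, 20.2]
ee_rot: [0.707, 0.0, 0.707, -0.0]
force: [-0.2, -0.5, -1.6]
grip_width: 0.157
```

>>> step_arm(commands=[[[0, 0, 0], 0], [[0, 0, 0], 0], [[0, 0, 0], 0]], gripper=0.3)

```text
time_s: 34.45
eef_pos: [534.3, -252.2, 20.5]
ee_rot: [0.707, 0.0, 0.707, -0.0]
force: [0.3, -0.4, -0.2]
grip_width: 0.351
```

>>> step_arm(commands=[[[0, 0, 0.5], 0], [[0, 0, 1], 0], [[-0.06, -0.6, 0.6], 0], [[-0.06, -0.74, 0], 0], [[0, 0, 0], 0]])

```text
time_s: 34.95
eef_pos: [529.1, -308.8, 105.2]
ee_rot: [0.708, 0.0, 0.706, -0.002]
force: [-0.7, 0.8, 0.4]
grip_width: 0.348
```

Run:
```python
from h import *
st(); c=capture("wrist"); cv2.imwrite("pics/w17.png",c["image"]);
```

```text
t 34.95 tcp [ 529.1 -308.8  105.2] jawang 89.8 down [ 0.002 -0.002 -1.   ] F [-0.7  0.8  0.4] grip 29.6 j [-0.72  0.63  1.39 -0.    1.12 -2.29]
```

View pics/w17.png

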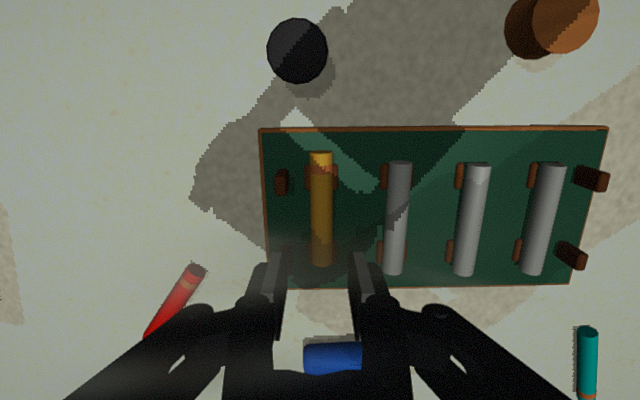

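>>> step_arm(commands=[[[0, 0, -0.6], 0], [[0, 0, -0.6], 0], [[0, 0, -0.5], 0], [[0, 0, -0.36], 0], [[0, 0, 0], 0]])

```text
time_s: 35.5
eef_pos: [529.0, -304.7, 20.4]
ee_rot: [0.706, 0.001, 0.708, 0.0]
force: [-0.5, 0.6, 0.1]
grip_width: 0.351
```

>>> step_arm(commands=[[[0, 0, 0], 0]])

```text
time_s: 35.6
eef_pos: [529.6, -305.5, 22.3]
ee_rot: [0.707, 0.0, 0.707, -0.0]
force: [-0.5, -0.1, 0.6]
grip_width: 0.347
```

>>> step_arm(commands=[[[0, 0, -0.04], 0], [[0, 0, 0], 0]])

```text
time_s: 35.8
eef_pos: [529.5, -305.8, 20.8]
ee_rot: [0.707, 0.0, 0.707, -0.0]
force: [-0.1, -0.5, 0.3]
grip_width: 0.347
```

>>> step_arm(commands=[[[0, 0, 0], 0], [[0, 0, 0], 0], [[0, 0, 0], 0], [[0, 0, 0], 0]], gripper=1)

```text
time_s: 36.2
eef_pos: [529.5, -305.9, 20.9]
ee_rot: [0.707, 0.0, 0.707, -0.0]
force: [-0.9, 0.9, 5.4]
grip_width: 0.156
```

>>> step_arm(commands=[[[0, 0, 0.5], 0], [[0, 0, 1], 0], [[0, 0.5, 1], 0], [[0, 1, 0.2], 0], [[0, 1, 0], 0]])

```text
time_s: 36.7
eef_pos: [529.6, -205.2, 129.9]
ee_rot: [0.708, 0.0, 0.706, -0.001]
force: [0.9, 0.5, -1.7]
grip_width: 0.158
```

>>> step_arm(commands=[[[0, 1, 0], -0.03], [[0, 1, 0], 0], [[0, 1, 0], 0], [[0, 1, 0], 0], [[-0.1, 1, 0], 0]])

```text
time_s: 37.2
eef_pos: [525.1, -4.1, 128.0]
ee_rot: [0.706, 0.034, 0.706, -0.034]
force: [1.7, 0.1, -1.0]
grip_width: 0.154
```

>>> step_arm(commands=[[[-0.1, 1, 0], 0], [[0, 1, 0], 0], [[0, 0.8, 0], 0], [[0, 0.35, 0], 0], [[0, 0, 0], 0]])

```text
time_s: 37.7
eef_pos: [521.1, 121.4, 128.0]
ee_rot: [0.706, 0.033, 0.707, -0.033]
force: [-0.7, -0.3, -0.7]
grip_width: 0.16
```

```bash
python3 - <<'E'
from h import *
st(); c=capture("wrist"); cv2.imwrite("pics/w18.png",c["image"]);
E
python3 slots.py
```

```text
t 37.70 tcp [521.1 121.4 128. ] jawang 84.69 down [-0. -0. -1.] F [-0.7 -0.3 -0.7] grip 13.6 j [ 0.01  0.45  1.62 -0.    1.07 -1.47]
t 37.75 tcp [521.3 120.1 128. ] jawang 84.61 down [-0. -0. -1.] F [-0.2 -0.1 -1.9] grip 13.6 j [ 0.01  0.45  1.62 -0.    1.07 -1.47]
[236, 166, 66, 14, 808] [[485.5, 68.1], [489.7, 112.4]]
[337, 167, 40, 13, 430] [[492.1, 135.9], [494.6, 162.7]]
[411, 167, 40, 14, 490] [[496.9, 185.6], [499.4, 212.8]]
[484, 168, 40, 13, 491] [[502.0, 235.5], [504.5, 263.4]]
[555, 169, 63, 13, 750] [[506.9, 285.5], [511.0, 331.7]]
[404, 249, 36, 11, 366] [[557.1, 180.3], [559.7, 206.9]]
[471, 248, 36, 12, 372] [[562.1, 230.0], [564.9, 257.2]]
[536, 248, 59, 11, 578] [[566.8, 279.4], [571.7, 325.9]]
```

View pics/w18.png

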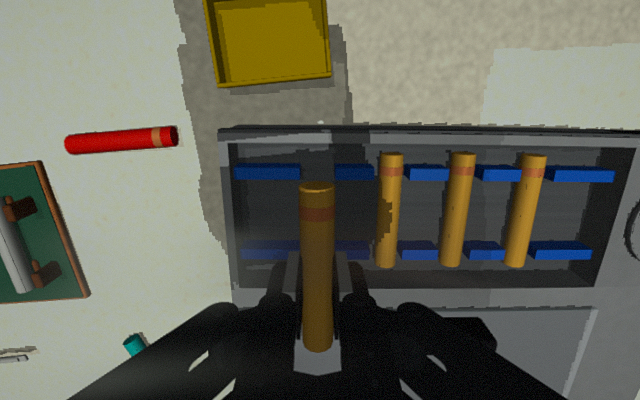

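>>> step_arm(commands=[[[0, 0.03, -0.5], 0], [[0, 0, -0.5], 0], [[0, 0, -0.5], 0], [[0, 0, -0.3], 0], [[0, 0, -0.15], 0]])

```text
time_s: 38.3
eef_pos: [521.2, 120.4, 49.4]
ee_rot: [0.706, 0.034, 0.707, -0.034]
force: [0.4, -0.3, -2.1]
grip_width: 0.159
```

>>> step_arm(commands=[[[0, 0, -0.06], 0], [[0, 0, -0.06], 0], [[0, 0, -0.02], 0], [[0, 0, 0], 0]])

```text
time_s: 38.7
eef_pos: [521.6, 121.5, 45.1]
ee_rot: [0.707, 0.034, 0.706, -0.034]
force: [0.1, 1.2, -1.3]
grip_width: 0.158
```

>>> step_arm(commands=[[[0, 0, -0.04], 0], [[0, 0, 0], 0]])

```text
time_s: 38.9
eef_pos: [521.3, 121.5, 43.1]
ee_rot: [0.706, 0.034, 0.706, -0.034]
force: [-0.6, -0.4, -1.5]
grip_width: 0.158
```

>>> step_arm(commands=[[[0, 0, 0], 0], [[0, 0, 0], 0], [[0, 0, 0], 0]], gripper=0.3)

```text
time_s: 39.2
eef_pos: [521.5, 121.5, 43.3]
ee_rot: [0.706, 0.034, 0.706, -0.034]
force: [-0.1, 0.5, -0.0]
grip_width: 0.351
```

>>> step_arm(commands=[[[0, 0, 0.5], 0], [[0, 0, 1], 0], [[0, 0, 1], 0], [[0.6, 0.6, 1], 0], [[0.7, 0.7, 0], 0]])

```text
time_s: 39.7
eef_pos: [574.6, 172.7, 187.7]
ee_rot: [0.71, 0.035, 0.703, -0.034]
force: [0.2, -0.4, 0.3]
grip_width: 0.349
```

>>> step_arm(commands=[[[0.4, 0.4, 0], 0], [[0, 0, 0], 0], [[0, 0, 0], 0]])

```text
time_s: 40.0
eef_pos: [587.9, 188.2, 180.8]
ee_rot: [0.706, 0.033, 0.707, -0.034]
force: [-0.6, -0.7, -0.7]
grip_width: 0.347
```

Run:
```python
from h import *
st(); c=capture("wrist"); cv2.imwrite("pics/w19.png",c["image"]); 
c=capture("scene"); crop(c,170,110,470,335,2.6,"pics/c19.png")
```

```text
t 40.00 tcp [587.9 188.2 180.8] jawang 84.58 down [-0.001 -0.    -1.   ] F [-0.6 -0.7 -0.7] grip 29.5 j [ 0.12  0.57  1.28 -0.    1.29 -1.36]
```

View pics/w19.png

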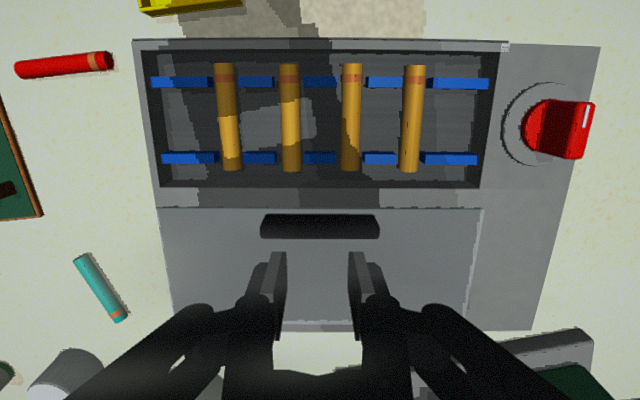

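View pics/c19.png

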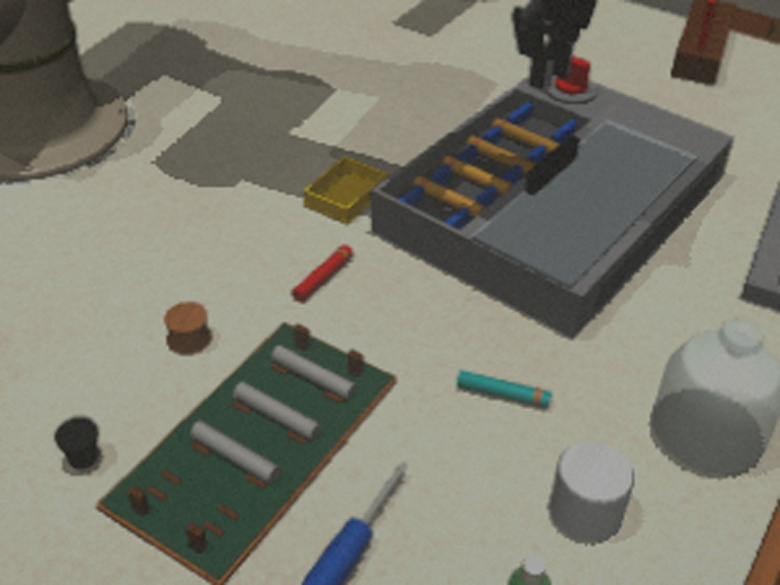

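All four brass blanks lie in the pockets and all three steels lie in saddles. Next I slide the cover shut.

>>> step_arm(commands=[[[0.6, 0, 0], 0], [[0.45, -0.03, -0.5], 0], [[0, 0, -1], 0], [[0, 0, -0.8], 0], [[0, 0, -0.2], 0]], gripper=1)

```text
time_s: 40.6
eef_pos: [628.2, 186.2, 77.7]
ee_rot: [0.704, 0.034, 0.709, -0.034]
force: [0.3, 0.7, 0.4]
grip_width: 0.006
```

>>> step_arm(commands=[[[0, 0, 0], 0], [[-0.2, 0.02, 0], 0], [[-0.3, 0.03, 0], 0], [[-0.4, 0.04, 0], 0], [[-0.5, 0.048, 0], 0]])

```text
time_s: 41.1
eef_pos: [574.7, 192.5, 83.5]
ee_rot: [0.708, 0.034, 0.704, -0.034]
force: [2.7, -0.4, -0.6]
grip_width: 0.0
```

>>> step_arm(commands=[[[-0.5, 0.048, 0], 0], [[-0.4, 0.04, 0], 0], [[-0.3, 0.03, 0], 0], [[-0.2, 0.02, 0], 0], [[0, 0, 0], 0]])

```text
time_s: 41.6
eef_pos: [518.0, 198.5, 82.7]
ee_rot: [0.707, 0.034, 0.706, -0.033]
force: [0.6, -0.0, -1.1]
grip_width: -0.004
```

Slow final push to the stop (expected near x ≈ 497).

>>> step_arm(commands=[[[-0.15, 0.015, 0], 0], [[-0.12, 0.01, 0], 0], [[-0.1, 0.01, 0], 0], [[-0.08, 0.01, 0], 0], [[0, 0, 0], 0]])

```text
time_s: 42.1
eef_pos: [499.6, 200.0, 81.0]
ee_rot: [0.706, 0.033, 0.707, -0.034]
force: [0.8, 0.8, -0.2]
grip_width: -0.0
```

>>> step_arm(commands=[[[-0.05, 0.005, 0], 0], [[-0.05, 0.005, 0], 0], [[0, 0, 0], 0]])

```text
time_s: 42.4
eef_pos: [497.5, 200.2, 81.2]
ee_rot: [0.708, 0.034, 0.705, -0.034]
force: [7.5, -1.5, -6.2]
grip_width: 0.001
```

>>> step_arm(commands=[[[-0.04, 0.004, 0], 0], [[0, 0, 0], 0], [[0, 0, 0], 0]])

```text
time_s: 42.7
eef_pos: [497.5, 200.2, 81.3]
ee_rot: [0.709, 0.034, 0.704, -0.034]
force: [16.9, -1.8, -11.1]
grip_width: 0.002
```

Run:
```python
from h import *
st(); c=capture("side"); crop(c,190,190,370,345,4,"pics/s20.png")
```

```text
t 42.70 tcp [497.5 200.2  81.3] jawang 84.52 down [ 0.007  0.    -1.   ] F [ 16.9  -1.8 -11.1] grip 0.2 j [ 0.16  0.52  1.66 -0.    0.96 -1.31]
```

View pics/s20.png

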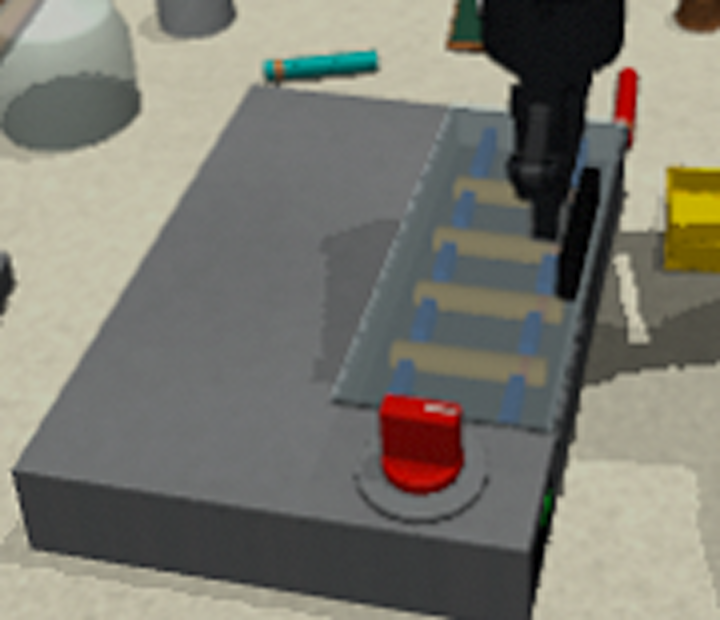

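The cover is against its stop: the TCP stayed at 497.5 while the force rose, which puts the rib at 480.5 against an expected 480. Now the knob.

>>> step_arm(commands=[[[0.1, -0.01, 0], 0], [[0.1, 0, 0.5], 0], [[0, 0, 1], 0], [[0.4, 0.8, 1], 0], [[0.5, 0.8, 1], 0]], gripper=0.1)

```text
time_s: 43.25
eef_pos: [535.4, 259.5, 216.7]
ee_rot: [0.706, 0.034, 0.707, -0.034]
force: [1.2, -1.0, 0.2]
grip_width: 0.449
```

>>> step_arm(commands=[[[0.5, 0.8, 0.2], 0], [[0.5, 0.9, 0], 0], [[0.2, 0.5, 0], 0], [[0, 0, 0], 0], [[0, 0, 0], 0]])

```text
time_s: 43.75
eef_pos: [583.3, 346.9, 222.1]
ee_rot: [0.706, 0.033, 0.707, -0.034]
force: [0.1, -0.8, 0.7]
grip_width: 0.451
```

Run:
```python
from h import *
st(); c=capture("wrist"); cv2.imwrite("pics/w21.png",c["image"])
```

```text
t 43.75 tcp [583.3 346.9 222.1] jawang 84.58 down [-0.002 -0.001 -1.   ] F [ 0.1 -0.8  0.7] grip 38.3 j [ 0.36  0.68  0.98 -0.    1.48 -1.11]
```

View pics/w21.png

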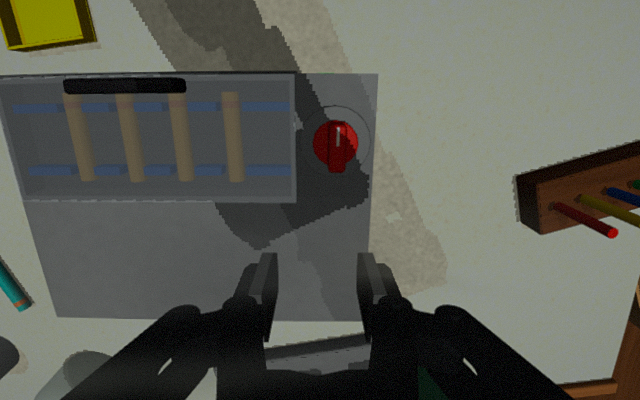

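Run:
```python
from h import *
c=capture("wrist"); crop(c,290,90,390,190,6,"pics/w21c.png")
```

```text
(no output)
```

View pics/w21c.png

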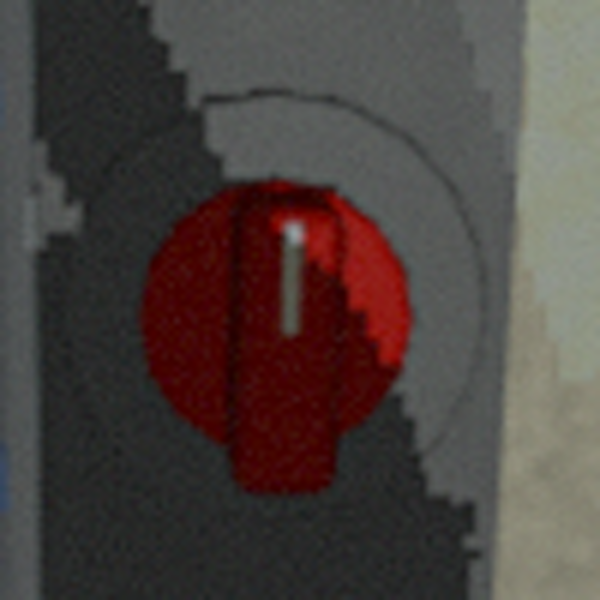

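Run:
```python
from h import *
c=capture("wrist")
f=lambda x,y:(290+x/6,90+y/6)
w=cast(c,[f(241,208),f(341,208),f(232,490),f(335,490)],100)[:,:2]; print(w.round(1), w.mean(0))
print("mark",cast(c,[f(293,225),f(291,335)],100)[:,:2].round(1)); print(b2w((0,171)), w2b(w).round(1))
```

```text
[[525.8 361.2]
 [527.  373.8]
 [562.1 357. ]
 [563.4 370.5]] [544.61076245 365.61435356]
mark [[528.6 367.6]
 [542.5 366.3]]
[544.38962368 366.71274992] [[-17.9 163.7]
 [-18.  176.4]
 [ 18.6 163. ]
 [ 18.6 176.6]]
```

>>> step_arm(commands=[[[-0.5, 0.25, -0.2], 0], [[-0.47, 0.24, -0.5], 0], [[0, 0, -0.9], 0], [[0, 0, -0.8], 0], [[0, 0, -0.5], 0]])

```text
time_s: 44.4
eef_pos: [543.9, 365.6, 104.8]
ee_rot: [0.705, 0.033, 0.707, -0.034]
force: [0.3, -0.1, -0.3]
grip_width: 0.452
```

>>> step_arm(commands=[[[0, 0, -0.2], 0], [[0, 0, 0], 0], [[0, 0, 0], 0]])

```text
time_s: 44.7
eef_pos: [545.5, 366.6, 100.4]
ee_rot: [0.707, 0.034, 0.706, -0.033]
force: [0.5, -0.4, -0.4]
grip_width: 0.45
```

>>> step_arm(commands=[[[-0.02, -0.01, -0.2], 0], [[0, 0, -0.13], 0], [[0, 0, 0], 0]])

```text
time_s: 45.0
eef_pos: [543.7, 366.1, 84.9]
ee_rot: [0.706, 0.033, 0.707, -0.034]
force: [1.0, 0.4, -0.2]
grip_width: 0.45
```

>>> step_arm(commands=[[[0, 0, 0], 0], [[0, 0, 0], 0], [[0, 0, 0], 0], [[0, 0, 0], 0]], gripper=1, force=30)

```text
time_s: 45.4
eef_pos: [544.2, 366.2, 86.0]
ee_rot: [0.706, 0.034, 0.706, -0.034]
force: [-0.1, -0.8, 2.4]
grip_width: 0.154
```

>>> step_arm(commands=[[[0, 0, 0], -0.03], [[0, 0, 0], -0.04], [[0, 0, 0], -0.04], [[0, 0, 0], -0.04], [[0, 0, 0], -0.04]])

```text
time_s: 45.9
eef_pos: [544.4, 366.7, 86.0]
ee_rot: [0.665, 0.242, 0.664, -0.241]
force: [0.9, 1.3, 0.2]
grip_width: 0.156
```

>>> step_arm(commands=[[[0, 0, 0], -0.04], [[0, 0, 0], -0.04], [[0, 0, 0], -0.04], [[0, 0, 0], -0.04], [[0, 0, 0], -0.03]])

```text
time_s: 46.4
eef_pos: [544.9, 367.0, 86.0]
ee_rot: [0.565, 0.427, 0.564, -0.425]
force: [3.4, 4.5, -2.1]
grip_width: 0.153
```

>>> step_arm(commands=[[[0, 0, 0], -0.015], [[0, 0, 0], -0.01], [[0, 0, 0], -0.007], [[0, 0, 0], 0], [[0, 0, 0], 0]])

```text
time_s: 46.9
eef_pos: [544.9, 367.0, 86.0]
ee_rot: [0.543, 0.454, 0.543, -0.451]
force: [3.8, 4.5, -1.1]
grip_width: 0.159
```

Run:
```python
from h import *
s=st(); print(s["wrist_torque"])
```

```text
t 46.90 tcp [544.9 367.   86. ] jawang 10.39 down [ 0.003  0.002 -1.   ] F [ 3.8  4.5 -1.1] grip 13.5 j [0.41 0.74 1.24 0.   1.16 0.23]
[ 0.58366446 -0.66022687 -0.10811988]
```

>>> step_arm(commands=[[[0, 0, 0], -0.01], [[0, 0, 0], -0.01], [[0, 0, 0], 0], [[0, 0, 0], 0]])

```text
time_s: 47.3
eef_pos: [544.9, 367.1, 86.1]
ee_rot: [0.53, 0.47, 0.529, -0.468]
force: [4.4, 3.8, -0.9]
grip_width: 0.156
```

Run:
```python
from h import *
s=st(); print(s["wrist_torque"])
```

```text
t 47.30 tcp [544.9 367.1  86.1] jawang 6.96 down [ 0.003  0.001 -1.   ] F [ 4.4  3.8 -0.9] grip 13.2 j [ 0.41  0.74  1.24 -0.    1.16  0.29]
[ 0.6183842  -0.61027809  1.43508121]
```

>>> step_arm(commands=[[[0, 0, 0], 0], [[0, 0, 0], 0], [[0, 0, 0], 0], [[0, 0, 0], 0]], gripper=0.1)

```text
time_s: 47.7
eef_pos: [544.1, 366.1, 85.6]
ee_rot: [0.529, 0.469, 0.529, -0.47]
force: [-0.2, -0.0, -0.3]
grip_width: 0.45
```

>>> step_arm(commands=[[[0, 0, 0.5], 0], [[0, 0, 1], 0], [[0, 0, 1], 0], [[0, 0, 0.8], 0], [[0, 0, 0], 0]])

```text
time_s: 48.2
eef_pos: [545.5, 366.8, 223.0]
ee_rot: [0.53, 0.472, 0.527, -0.467]
force: [0.6, 0.0, -0.3]
grip_width: 0.451
```

>>> step_arm(commands=[[[-0.8, 0.5, 0.2], 0.04], [[-0.8, 0.5, 0], 0.04], [[-0.8, 0.5, 0], 0.04], [[0, 0, 0], 0], [[0, 0, 0], 0]])

```text
time_s: 48.7
eef_pos: [447.7, 426.4, 225.3]
ee_rot: [0.607, 0.362, 0.607, -0.362]
force: [1.1, -1.0, -0.1]
grip_width: 0.45
```

Run:
```python
from h import *
st(); c=capture("wrist"); cv2.imwrite("pics/w23.png",c["image"])
c=capture("side"); crop(c,190,130,400,345,3.4,"pics/s23.png")
c=capture("scene"); cv2.imwrite("pics/c23.png",c["image"])
```

```text
t 48.70 tcp [447.7 426.4 225.3] jawang 28.39 down [-0.    -0.001 -1.   ] F [ 1.1 -1.  -0.1] grip 38.2 j [ 0.57  0.53  1.22 -0.    1.39  0.08]
```

View pics/w23.png

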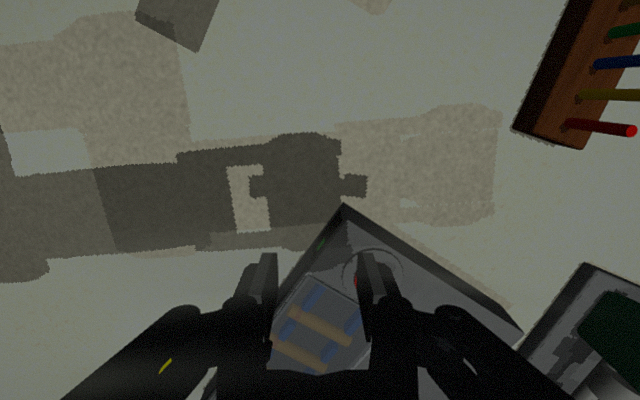

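View pics/s23.png

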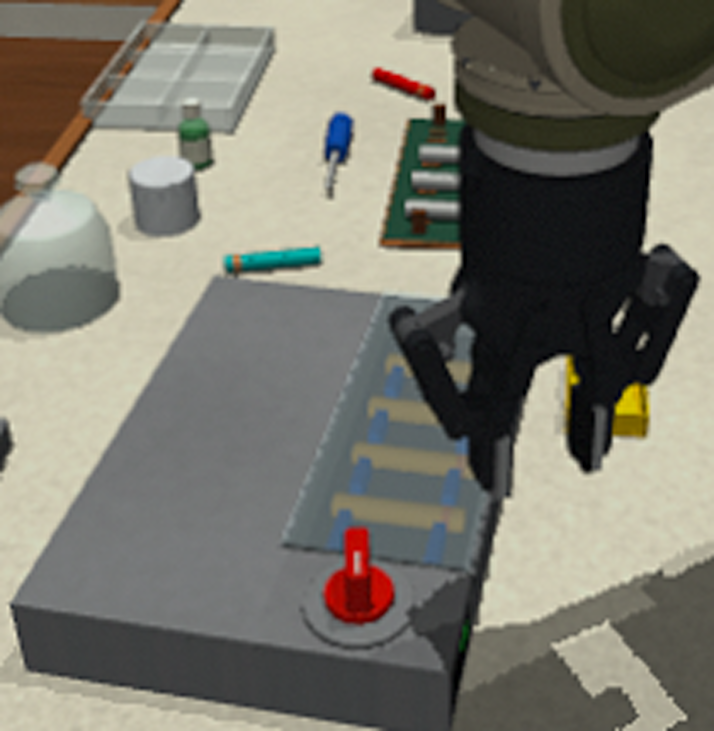

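View pics/c23.png

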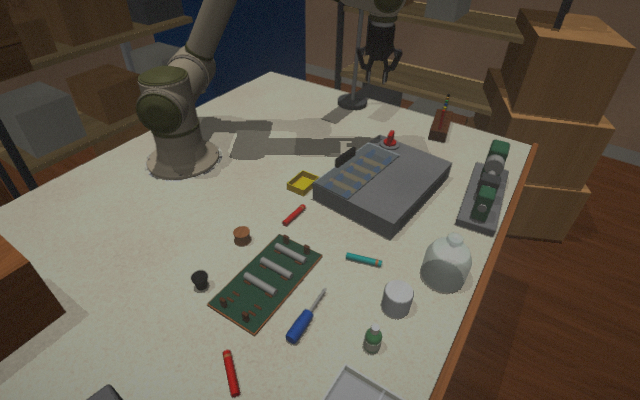

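Run:
```python
from h import *
c=capture("side"); f=lambda x,y:(190+x/3.4,130+y/3.4)
print(w2b(cast(c,[f(382,296),f(283,545),f(468,568)],61.5)[:,:2]).round(1))
```

```text
[[  55.1 -124.2]
 [  54.2  139.2]
 [ -55.5  137. ]]
```

>>> step_arm(commands=[[[0.8, -0.4, 0], 0.045], [[0.8, -0.4, 0], 0.045], [[0.8, -0.4, 0], 0.045], [[0.8, -0.4, 0], 0.045], [[0.2, -0.4, 0], 0.045]])

```text
time_s: 49.4
eef_pos: [587.1, 343.8, 224.3]
ee_rot: [0.695, 0.128, 0.695, -0.129]
force: [-0.0, -1.1, -0.2]
grip_width: 0.451
```

>>> step_arm(commands=[[[0, 0, 0], 0.045], [[0, 0, 0], 0.04], [[0, 0, 0], 0], [[0, 0, 0], 0]])

```text
time_s: 49.8
eef_pos: [584.5, 345.8, 225.4]
ee_rot: [0.706, 0.037, 0.706, -0.037]
force: [-0.2, 0.4, -0.4]
grip_width: 0.45
```

Run:
```python
from h import *
st(); c=capture("wrist"); cv2.imwrite("pics/w24.png",c["image"])
```

```text
t 49.80 tcp [584.5 345.8 225.4] jawang 83.95 down [-0. -0. -1.] F [-0.2  0.4 -0.4] grip 38.3 j [ 0.36  0.68  0.97 -0.    1.49 -1.1 ]
```

View pics/w24.png

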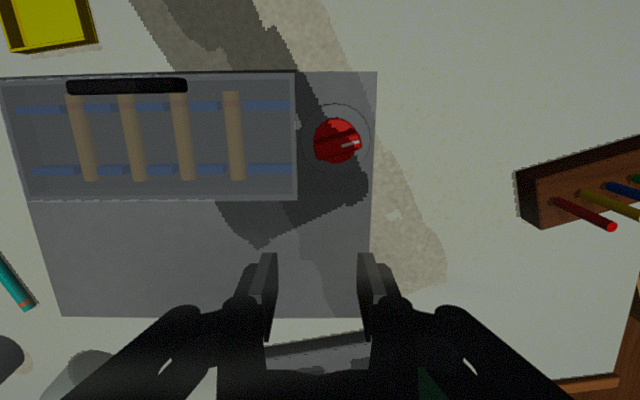

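Run:
```python
from h import *
c=capture("wrist"); crop(c,290,90,390,190,6,"pics/w24c.png")
```

```text
(no output)
```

View pics/w24c.png

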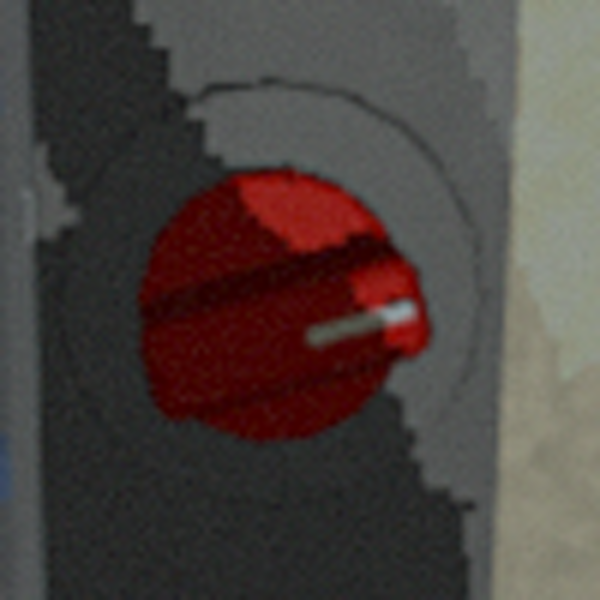

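Run:
```python
from h import *
c=capture("wrist"); f=lambda x,y:(290+x/6,90+y/6)
w=w2b(cast(c,[f(312,337),f(412,310)],100)[:,:2]); d=w[1]-w[0]; print(w, np.degrees(np.arctan2(d[1],-d[0])))
w=w2b(cast(c,[f(170,415),f(415,352)],100)[:,:2]); d=w[1]-w[0]; print(np.degrees(np.arctan2(d[1],-d[0])))
H=cast(c,[(66,78),(187,78),(66,94),(187,94)],89.5)[:,:2]; print(w2b(H).round(1))
```

```text
[[ -0.18957557 173.65255555]
 [ -3.61432174 186.58913718]] 75.17204278711786
75.81235507961698
[[-55.  -42.5]
 [-52.4  54.2]
 [-43.  -45.3]
 [-40.6  52.8]]
```

Run:
```python
from h import *
c=capture("scene"); crop(c,190,120,460,340,2.8,"pics/fin.png"); st()
```

```text
t 50.00 tcp [584.1 346.2 225.6] jawang 84.11 down [-0. -0. -1.] F [ 0.8 -0.2  0.4] grip 38.3 j [ 0.36  0.68  0.97 -0.    1.49 -1.1 ]
```

View pics/fin.png

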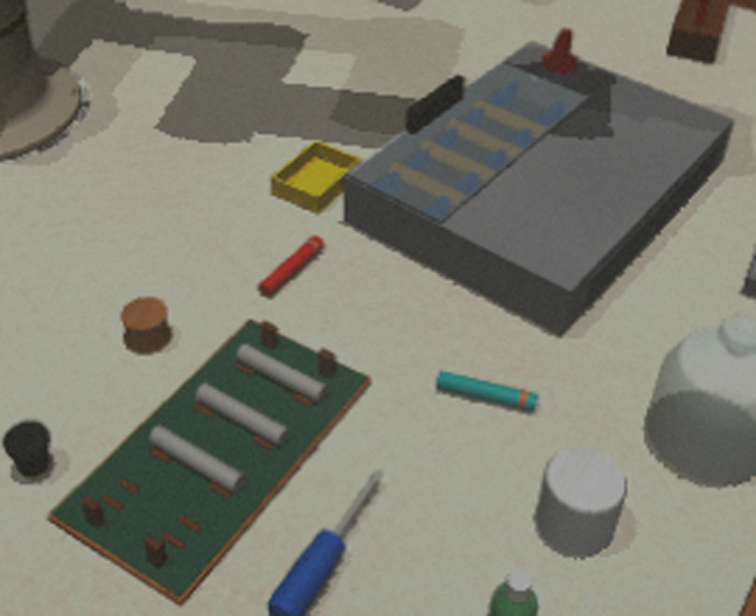

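The picture shows the three steels in their saddles, four brass blanks under the shut cover, the knob turned, and the loupe, cushion and screwdriver where they were.

```bash
python3 -c "
from rig import ticket; print(ticket.finish_job())"
```

```text
the job is handed in; nothing more can be done
None
```

I changed the whole batch over and handed the job in at about 50 s of the 210 s allowed. I opened the cover, moved the three steel blanks to saddles 1–3 and the four brass blanks to rack pockets 0–3. Then I slid the cover shut and turned the timer clockwise to its stop.

**Last checks:**
- **Blanks:** the pictures show one brass blank in each pocket, lying flat, and one steel blank in each of three saddles.
- **Cover:** the rib measures about 48 mm to -x of the tank centre, which is fully shut. The cover also stopped moving while the pushing force rose to 17 N.
- **Timer:** the knob measures about 75° against the 74.5° stop, and the wrist torque rose to 1.4 N m when I pressed on past it.
- **Left alone:** the loupe, cushion and screwdriver are where they were, as are the red and turquoise look-alikes.

**What went less well:**
- While I lowered the second brass blank into pocket 3, the force spiked to 113.6 N for a moment, under the 120 N limit. I made the later placings in the tank more slowly.
- On one carry I stopped 40 mm short because I miscounted the distance; I corrected it and nothing was touched.
- The cover looked about 13 mm short of shut at the start. It is now closed past that, against its stop.

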